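# Press the label holder home behind the drawer unit's lip

### The job

A model goods wagon is parked across the empty label slot of one of the two green drawer units: lift it off and set it down upright in the shallow steel tray, without dropping it. Then take the aluminium label holder from its wooden stand and push it straight down behind that slot's steel lip until it bottoms out on the sprung strip, by feel and without ramming it. Finish while still holding it pressed fully home (the spring lifts it again if you let go), and leave the other things where they are.

Things in the scene. Friction and masses are not known exactly. Their poses are not given: they have to be found in the camera images.
- unit: green steel small-parts drawer unit, fixed, 155 deep (x) x 150 wide (y) x 100 mm high, with an EMPTY label slot along its top front edge. Origin: on the table straight below the middle of the slot; x points from the slot back over the unit (away from the drawer fronts), y along the slot, z up. The unit reaches from x = -17 mm (edge of the flared lip) to +148 mm. Its twin stands beside it (which is left or right varies) and already has a label holder in its slot
- slot_mouth (a point): middle of the empty slot's mouth, level with the lip's upper edge and the unit's top (100 mm above the table), axes as the unit's. The slot, between a steel lip (-x side) and the unit's front panel, is 11 mm wide (x) and 82 mm long (y); both long edges flare outward over the top 8 mm, to about 25 mm wide. Walls are rigid
- strip (a joint): spring-backed steel strip that is the floor of the slot, 0 = up (18 mm below the mouth), 0.010 m = pressed fully down on its rigid stop (28 mm below the mouth). It begins to move at 3 N, needs 8 N to be fully down, and pushes the holder back up when let go
- holder_tab (a point): centre of the grip tab of the loose aluminium label holder. Holder: a plate 70 wide (y) x 6 thick (x) x 40 mm high with, on its top edge in the middle, a tab 30 wide x 12 thick x 30 mm high; z up; this point is 55 mm above its foot, 15 mm below its top. Same both ways round; 70 g. It stands upright in the wooden stand, 18 mm deep. Fully home in the slot, this point is 27 mm above the mouth
- stand: low wooden block, fixed, 60 (x) x 100 (y) x 25 mm high, with an upright slot 10 x 76 mm along y, 18 mm deep, in which the label holder stands; origin under its centre
- wagon_center (a point): centre of the model goods wagon (dark wood sides, grey roof), 98 long (x) x 39 wide (y) x 45.5 mm high, 24 mm above the foot of its wheels; the solid sides are 90 x 36 mm, from 12 to 42 mm above the foot. About 160 g, the wheels do not turn. It stands across the empty slot, on the unit's top and lip
- tray: shallow open steel tray, fixed, 140 (x) x 170 (y) mm outside, walls 16 mm high and 4 mm thick, floor 4 mm thick; origin under its centre
- tape_roll: roll of black tape lying flat, 44 mm across, 19 mm high; a bystander, origin under or at its middle
- wrench: steel wrench lying flat, 130 mm long; a bystander, origin under or at its middle
- jar: small jar, 40 mm across, 50 mm high; a bystander, origin under or at its middle
- carton: cardboard box, 70 x 50 x 45 mm high; a bystander, origin under or at its middle
- tin: small steel tin, 30 mm across, 45 mm high, at the back of the top of the drawer unit with the empty slot; a bystander, origin under or at its middle
- pulley: brass pulley lying flat, 36 mm across, 22 mm high, at the back of the top of the other drawer unit; a bystander, origin under or at its middle
Not all that is in view belongs to the job. Of the things like the part that bears wagon_center, leave any that is turquoise or yellow; of the rest the larger one is meant.

How it is judged:
By the outcome, as a careful person would: the job done as asked, in the order asked, and still so for the second after the job is handed in, while the arm keeps its last pose, push and grip.
It also fails if it takes over 51 s, if anything falls off the work surface, if the arm or the gripper's body presses on something with over 40 N, if the wrist force passes 120 N, or if a joint passes its speed limit or range.

### The arm

A 6-joint arm with a two-finger parallel gripper is mounted at the origin on the work surface. World frame = base frame: x ahead of the robot, y to its left, z up, the work surface at z = 0. Lengths are in mm, angles in degrees, forces in N, time in s.
With the tool pointing down it reaches from about 200 to 875 mm from the base axis. Payload 3.4 kg.
Tool frame: the origin (TCP) lies on the centre line of the jaws, within the pads' length; the fingertips stand 11 mm ahead of it and the grasp point (between the pads) lies 8 mm behind it; y points along the fingers, z is the direction in which the jaws open and shut, and the axes are right-handed (so a half turn about y gives the same grasp; the last joint's range is limited). The gripper opens to 94 mm and grips with 3 to 60 N. Pads are 16 mm wide; open, the fingers measure 119 mm over their backs; the gripper's body (75 mm by 177 mm) begins 78 mm behind the grasp point.
Start: joints at [-72.766, 15.808, 86.224, -0, 77.962, -6.933], TCP at [235.411, -524.641, 190.893] pointing down, gripper open.
Joint ranges: [-165.64, 165.64], [-43.16, 119.46], [12.63, 154.43], [-67.54, 247.53], [6.08, 155.33], [-154.97, 154.97]. Speed limits (degrees/s): [147.25, 147.25, 180, 180, 180, 180].

### API

Orientations are given as a 3x3 rotation matrix whose columns are the frame's x, y, z axes.
In Python, from station import r gives the robot as it stands. The module is installed in compiled form; this text tells all that it offers.
- The arm moves only by the tool apply_moves, never from a script. Its arguments are lists of equal length, an entry for each row: "jaw": the finger opening in mm, from 0 to 94; "translation": the shift along the tool's x, y, z in mm, a list of three; "spin": the turn about the tool's y in rad. A call has 1 to 8 rows; each row shifts and turns the pose as measured when the row begins, along the tool's axes as they then stand; what a row does not reach is not made up. A row lasts 1/10 s, in which the tool goes at most 50 mm and 8.59 degrees, less where a joint would pass 70% of its speed; a pose out of reach is approached as far as the arm can. A call is refused whole if a number of a shift passes 50 or a number of a turn 0.15, either way. A call with a gripper value outside its range is refused whole. The fingers move at their own pace and stop on an object; the grip force is fixed at half the most. Time passes only in rows, so rows that do not move let the fingers close. It gives the time, the measured TCP pose, the force and the opening at its end, in the units of the state.
- r.get_state(): the state, without advancing time (a new reading comes with each control period).
- r.read_camera(name): name is "scene" or "side" or "wrist"; returns a dict with "color" (480x640x3 uint8, red, green, blue), "z_map" (480x640 float32, mm along the optical axis (not along the pixel's ray), 0 where there is no reading), "mtx" (3x3 intrinsics, pixels), "R" (3x3) and "t" (3): a world point X has camera coordinates R X + t; the wrist camera has in their place "mount" (4x4, takes a point from camera to tool coordinates, whose origin is the TCP and whose axes are the tool frame's). Camera axes: x right, y down, z forward; pixel columns grow to the right and rows downward; lengths in mm; the calibration is good to about 2 mm. The wrist camera is an equidistant fisheye: a pixel r from the principal point sees the ray r / f radians off the axis. A picture is of the moment at which its call begins: read the wrist's pose just before it.
- r.finish_job(): hands the job in, once; it reports no verdict.
The state is a dict: "clock": time; "qpos": joint angles; "dq": joint speeds; "joint_torque": joint torques, N m; "tool_pos": TCP position; "tool_rot": TCP orientation; "ft_force": force on the tool from outside, world axes, zero at the start; "moment": the same for the moment, N m; "gripper_width": finger opening in mm.
Only numpy, scipy, OpenCV 4.12 (cv2) and the standard library are available. Lean on these libraries where they do the work, as an engineer would, in place of code of your own. Each camera call takes 0.05 s, during which the arm holds its last target.

## Working session

There is one attempt and no reset: what is moved stays moved. The work goes in short steps, Python scripts to look and compute and a tool call to move; the robot and the scene stay as the last step left them, time stands still between calls to the robot, and variables do not carry over. Pictures are saved under pics/ and viewed, and the job is handed in when it is done.

Besides the shell and the picture viewer there is one more tool, called after "Emit:" as name([rows], argument=value, ...), one row to a line, values as JSON. apply_moves: Moves the arm, as the interface text tells. Its arguments: {"type":"object","properties":{"jaw":{"type":"array","items":{"type":"number"}},"translation":{"type":"array","items":{"type":"array","items":{"type":"number"}}},"spin":{"type":"array","items":{"type":"number"}}},"required":["jaw","translation","spin"]}

```bash
mkdir -p pics; python3 - <<'E'
from station import r
import cv2,numpy as np
s=r.get_state();print(s)
for n in("scene","side","wrist"):
    d=r.read_camera(n);cv2.imwrite(f"pics/{n}0.png",d["color"][:,:,::-1]);np.savez(f"pics/{n}0.npz",**d)
    print(n,{k:np.round(v,3).tolist() for k,v in d.items() if k not in("color","z_map")},(d["z_map"]>0).mean())
E
```

```text
{'clock': 0.0, 'qpos': array([-7.27674021e+01,  1.58470529e+01,  8.62948677e+01, -1.85613061e-03,
        7.79631102e+01, -6.93278786e+00]), 'dq': array([-0.05181268,  0.03917383,  0.01367852,  0.04925927, -0.06060102,
        0.01623162]), 'joint_torque': array([ 2.35798958e-03, -4.04575610e+01, -2.37230337e+01,  7.04620709e-02,
        3.42806429e-02, -1.16328265e-04]), 'tool_pos': array([ 235.19076503, -524.03405214,  190.01290827]), 'tool_rot': array([[-9.12364874e-01, -5.73329185e-04,  4.09377586e-01],
       [-4.09377943e-01,  1.74145648e-03, -9.12363232e-01],
       [-1.89828781e-04, -9.99998319e-01, -1.82355205e-03]]), 'ft_force': array([-0.26805571,  0.18164514, -0.28890974]), 'moment': array([ 0.02092169,  0.0298233 , -0.02133543]), 'gripper_width': 93.91235428597474}
scene {'mtx': [[613.096, 0.0, 323.421], [0.0, 613.096, 249.505], [0.0, 0.0, 1.0]], 'R': [[0.323, 0.946, -0.005], [0.66, -0.229, -0.715], [-0.678, 0.228, -0.699]], 't': [-172.052, -322.312, 1781.336]} 0.995966796875
side {'mtx': [[558.496, 0.0, 317.904], [0.0, 558.496, 235.064], [0.0, 0.0, 1.0]], 'R': [[-0.83, -0.558, -0.011], [-0.331, 0.508, -0.796], [0.45, -0.656, -0.606]], 't': [478.187, 300.776, 1066.533]} 0.9959407552083334
wrist {'mtx': [[371.648, 0.0, 312.867], [0.0, 371.648, 240.565], [0.0, 0.0, 1.0]], 'mount': [[-0.001, 0.973, 0.232, -68.321], [0.0, -0.232, 0.973, -192.032], [1.0, 0.001, -0.0, -1.031], [0.0, 0.0, 0.0, 1.0]]} 0.9321516927083333
```

View pics/scene0.png

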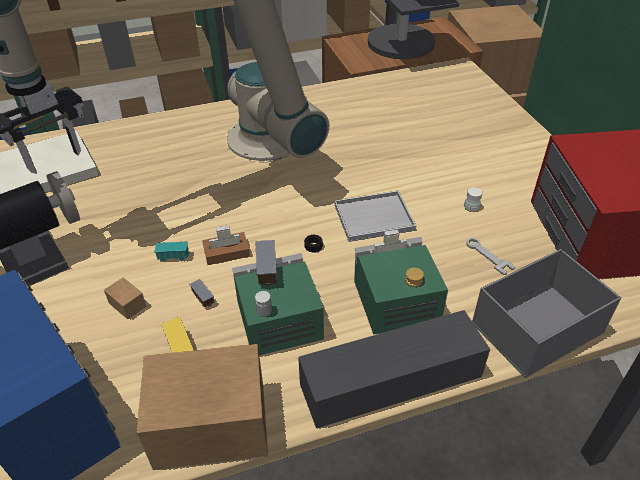

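View pics/side0.png

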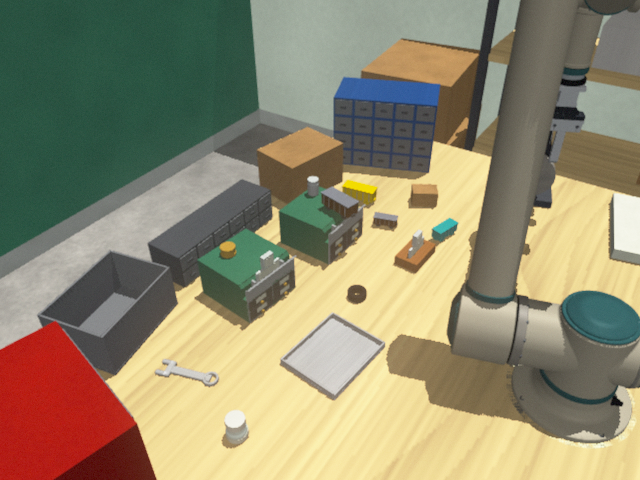

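View pics/wrist0.png

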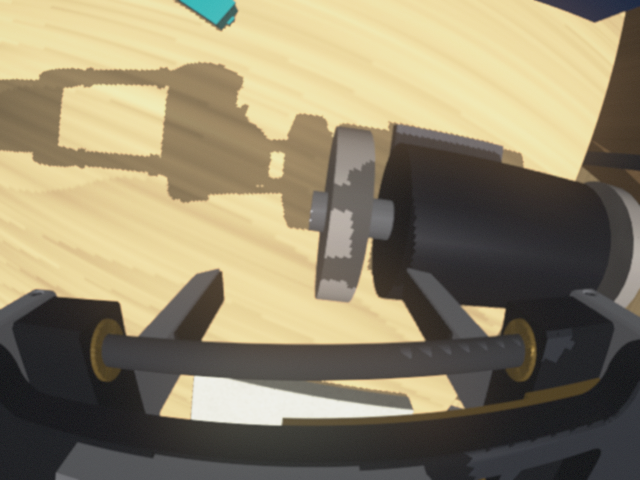

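The scene shows the wagon candidates: grey roof/dark wood on the left unit at (265,260), a small grey one on the table at (202,293), turquoise at (172,250) and yellow at (177,335). The target is the larger non-coloured one, on the unit. I'll check it in a close crop and measure.

```bash
cat > h.py <<'E'
import numpy as np,cv2
def cloud(d):
    K,R,t=d["mtx"],d["R"],d["t"];z=d["z_map"].astype(float)
    v,u=np.mgrid[:480,:640]
    P=np.stack([(u-K[0,2])/K[0,0]*z,(v-K[1,2])/K[1,1]*z,z],-1)
    W=(P-t)@R
    W[z<=0]=np.nan
    return W
E
python3 - <<'E'
import numpy as np,cv2
from h import *
a=np.load("pics/scene0.npz");b=np.load("pics/side0.npz")
ca=cv2.resize(a["color"][215:315,150:330],None,fx=4,fy=4,interpolation=cv2.INTER_CUBIC)
cv2.imwrite("pics/c1.png",ca[:,:,::-1])
cb=cv2.resize(b["color"][160:330,190:450],None,fx=3,fy=3,interpolation=cv2.INTER_CUBIC)
cv2.imwrite("pics/c2.png",cb[:,:,::-1])
# top-down height map from both
for n,d in(("a",a),("b",b)):
    W=cloud(d);c=d["color"]
    x0,y0=250,-450  # image: col=y (left= +y), row = x up
    img=np.zeros((600,800,3),np.uint8);H=np.full((600,800),-1e9)
    m=np.isfinite(W[...,2])&(W[...,2]>-20)&(W[...,2]<200)
    for p,q in zip(W[m],c[m]):
        i=int(800-p[0]);j=int(400-p[1]) 
        if 0<=i<600 and 0<=j<800 and p[2]>H[i,j]: H[i,j]=p[2];img[i,j]=q
    img=cv2.dilate(img,np.ones((2,2)))
    for k in range(0,800,100):
        cv2.putText(img,str(400-k),(k,10),0,.35,(255,0,0));img[:,k]=(255,0,0)
    for k in range(0,600,100):
        cv2.putText(img,str(800-k),(0,k+10),0,.35,(255,0,0));img[k]=(255,0,0)
    cv2.imwrite(f"pics/top_{n}.png",img[:,:,::-1])
E
```

```text
(no output)
```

View pics/c1.png

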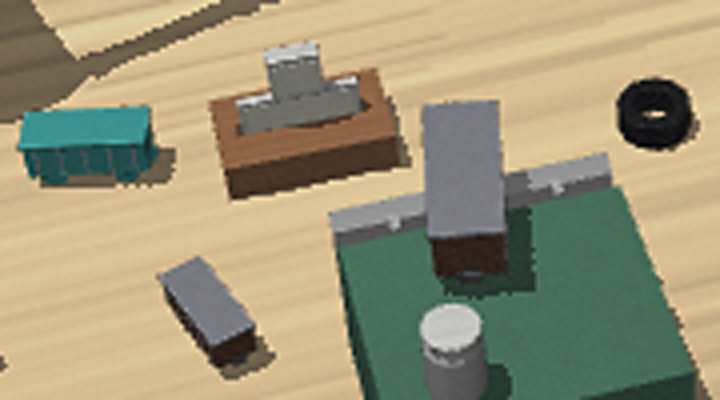

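View pics/c2.png

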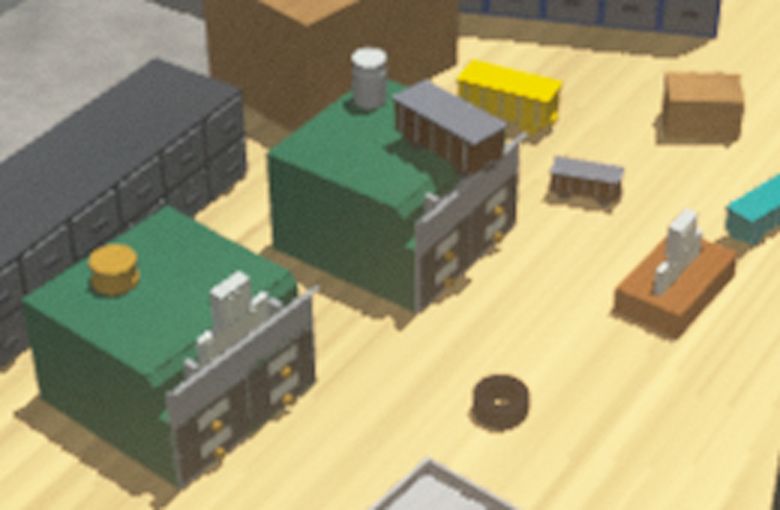

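View pics/top_a.png

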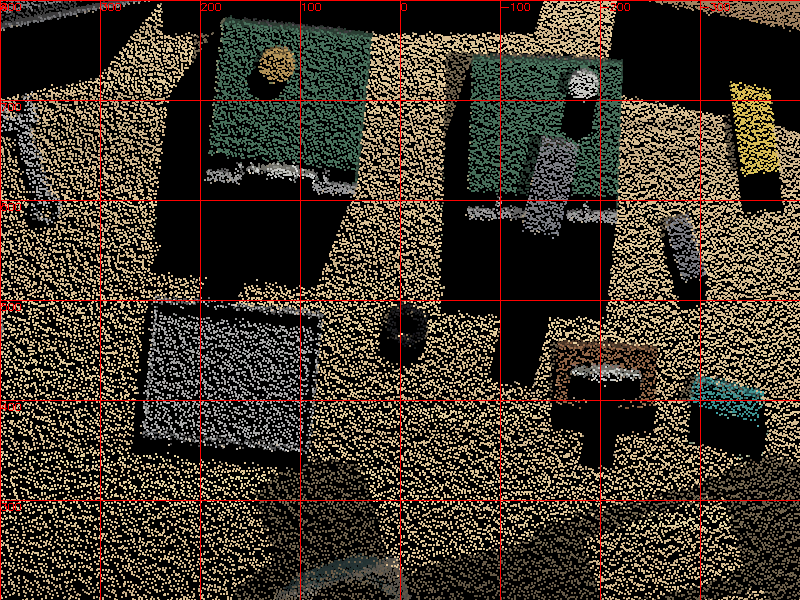

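View pics/top_b.png

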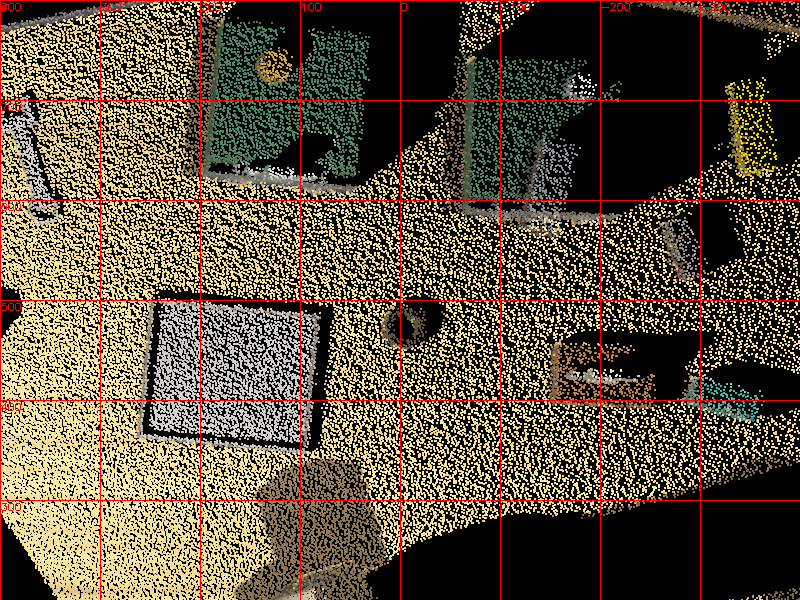

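The crops confirm that the wagon across the left unit's slot (dark wood, grey roof) is the large one, and that the wagon on the table is about half its size. Next, the pose measurements.

```bash
cat > m.py <<'E'
import numpy as np,cv2
from h import *
a=np.load("pics/scene0.npz");b=np.load("pics/side0.npz")
C={n:(cloud(d),cv2.cvtColor(d["color"],cv2.COLOR_RGB2HSV)) for n,d in(("scene",a),("side",b))}
def sel(W,box):
    m=np.isfinite(W[...,0])
    for i in range(3): m&=(W[...,i]>box[i][0])&(W[...,i]<box[i][1])
    return m
def rect(P):
    (c,s,an)=cv2.minAreaRect(P[:,:2].astype(np.float32)); return np.round(c,1),np.round(s,1),round(an,1)
for n,(W,h) in C.items():
    print(n)
    for nm,box in dict(table=((450,600),(-80,80),(-30,30)),wagon=((550,680),(-200,-110),(138,160)),tabtop=((380,460),(-260,-150),(65,85)),
        holderplate=((380,460),(-260,-150),(38,60)),standtop=((380,480),(-270,-140),(20,32)),tray=((330,520),(60,280),(10,25)),trayfloor=((330,520),(60,280),(1,8)),
        unittop=((605,760),(-230,-50),(95,110)),lip=((570,600),(-230,-50),(90,110)),tintop=((690,740),(-210,-150),(138,160))).items():
        P=W[sel(W,box)]
        if len(P)<10: print(nm,len(P));continue
        print(nm,len(P),rect(P),"mean",P.mean(0).round(1),"med z",np.median(P[:,2]).round(1))
E
python3 m.py
```

```text
scene
table 2470 (array([525.,  -0.]), array([159.9, 149.6]), 89.9) mean [519.9   9.5   2.3] med z 1.1
wagon 674 (array([ 613.6, -150.1]), array([38.9, 99.5]), 77.2) mean [ 617.6 -150.9  145.9] med z 146.0
tabtop 106 (array([ 425.3, -205.6]), array([22.4, 29.7]), 0.1) mean [ 429.1 -206.1   74.2] med z 75.8
holderplate 167 (array([ 429.1, -205.7]), array([69.8, 15.9]), 87.5) mean [ 429.  -206.1   46.9] med z 46.3
standtop 620 (array([ 426. , -205.6]), array([100.4,  68.6]), 88.1) mean [ 435.3 -206.7   25.7] med z 25.6
tray 557 (array([425.7, 168.5]), array([173.1, 149.7]), 85.1) mean [427.4 169.   14.9] med z 15.0
trayfloor 2590 (array([424.9, 170. ]), array([219.9, 189.8]), 89.9) mean [425.1 167.1   4.2] med z 4.1
unittop 3275 (array([ 673.8, -144.1]), array([150.7, 139.5]), 88.0) mean [ 681.5 -141.6  100.5] med z 100.4
lip 340 (array([ 590. , -141.2]), array([150.1,  22. ]), 88.2) mean [ 586.2 -142.5   96. ] med z 95.8
tintop 167 (array([ 714.6, -183.3]), array([28.5, 29.7]), 54.2) mean [ 716.5 -183.4  144.9] med z 145.2
side
table 2999 (array([525.,  -0.]), array([149.9, 159.9]), 0
[... 271 characters left out ...]
3.4, -202. ]), array([70.8, 13.7]), 81.1) mean [ 422.8 -195.1   48.7] med z 47.4
standtop 537 (array([ 425.3, -202.5]), array([105.1,  63.6]), 87.5) mean [ 421.  -194.1   24.7] med z 24.8
tray 757 (array([424.6, 171.2]), array([173.7, 143.5]), 84.3) mean [421.8 175.1  14.3] med z 14.4
trayfloor 4479 (array([424.8, 169.9]), array([219.8, 189.4]), 90.0) mean [422.6 174.5   3.7] med z 3.6
unittop 1319 (array([ 672.9, -141.6]), array([155.5, 138.8]), 88.4) mean [ 676.5 -115.7   99.6] med z 99.4
lip 104 (array([ 588.8, -139. ]), array([150. ,  21.4]), 88.5) mean [ 586.1 -123.9   97.5] med z 98.0
tintop 67 (array([ 713.6, -179.9]), array([25.5, 28.3]), 34.3) mean [ 712.8 -179.1  143.5] med z 144.0
```

```bash
cat > plan.py <<'E'
import sys,numpy as np,math
from station import r
# usage: plan.py x y z zyaw -> remaining delta in tool axes after the spin, and now
s=r.get_state();R=s["tool_rot"];p=s["tool_pos"]
zy=math.degrees(math.atan2(R[1,2],R[0,2]))
print("clock",round(s["clock"],2),"pos",p.round(1),"zyaw",round(zy,2),"F",s["ft_force"].round(1),"M",s["moment"].round(2),"w",round(s["gripper_width"],1),"q",s["qpos"].round(0),"ytilt",R[:,1].round(4))
if len(sys.argv)>4:
    t=np.array([float(v) for v in sys.argv[1:4]]);ty=float(sys.argv[4])
    sp=(zy-ty+180)%360-180
    print("spin rad",round(math.radians(sp),3))
    a=math.radians(ty);z=np.array([math.cos(a),math.sin(a),0]);y=np.array([0,0,-1.]);x=np.cross(y,z)
    d=t-p
    print("delta tool now",(R.T@d).round(1)," after spin",np.array([d@x,d@y,d@z]).round(1))
E
python3 plan.py 614 -149 290 -103; python3 - <<'E'
import numpy as np
from h import *
d=np.load("pics/scene0.npz");W=cloud(d)
m=np.isfinite(W[...,0])&(W[...,0]>0)&(W[...,0]<450)&(W[...,1]<-330)&(W[...,1]>-800)
P=W[m]
for x in range(0,450,50):
  print(x,[int(np.max(P[(abs(P[:,0]-x-25)<25)&(abs(P[:,1]-y-25)<25),2],initial=-1)) for y in range(-800,-330,50)])
E
```

```text
clock 0.15 pos [ 235.3 -524.2  190.2] zyaw -65.83 F [-0.6 -0.2 -0.2] M [ 0.03  0.01 -0.06] w 94.5 q [-73.  16.  86.  -0.  78.  -7.] ytilt [-4.0e-04  1.3e-03 -1.0e+00]
spin rad 0.649
delta tool now [-499.2  -99.5 -187.4]  after spin [-284.6  -99.8 -450.8]
0 [-1, 34, 36, 35, 36, 37, 37, 8, 8, 7]
50 [-1, 33, 36, 33, 34, 5, 7, 7, 6, 5]
100 [-1, -1, -1, -1, 6, 8, 7, 7, 7, 8]
150 [-1, -1, -1, -1, 5, 7, 348, 346, 8, 6]
200 [-1, -1, -1, 24, 441, 400, 545, 349, 8, 6]
250 [-1, 24, 26, 307, 460, 585, 584, 8, 7, 6]
300 [-1, 26, 166, 189, 347, 585, 582, 9, 6, 6]
350 [-1, -1, 160, 163, 25, 6, 5, 5, 40, 38]
400 [-1, -1, -1, 6, 6, 8, 6, 7, 41, 42]
```

Emit:
apply_moves([
  [0, -50, 0],
  [0, -50, 0],
  [0, 0, 0],
  [0, 0, 0],
  [0, 0, 0],
  [0, 0, 0],
  [0, 0, 0],
  [0, 0, 0],
], jaw=[94, 94, 94, 94, 94, 94, 94, 94], spin=[0, 0, 0.13, 0.13, 0.13, 0.13, 0.13, 0])

```text
clock: 0.95
tool_pos: [234.3, -521.1, 289.8]
tool_rot: [[-0.968, -0.003, -0.251], [0.251, 0.011, -0.968], [0.006, -1.0, -0.01]]
ft_force: [0.2, -0.3, -0.7]
gripper_width: 93.8
```

```bash
python3 plan.py 614 -149 290 -103
```

```text
clock 0.95 pos [ 234.3 -521.1  289.8] zyaw -104.53 F [ 0.2 -0.3 -0.7] M [0.08 0.02 0.02] w 93.8 q [-73.  14.  75.  -0.  92.  32.] ytilt [-0.0035  0.0112 -0.9999]
spin rad -0.027
delta tool now [-274.2    2.6 -455.5]  after spin [-2.862e+02 -2.000e-01 -4.480e+02]
```

Emit:
apply_moves([
  [-24, 0, -38],
  [-24, 0, -38],
  [-24, 0, -38],
  [-24, 0, -38],
  [-24, 0, -38],
  [-24, 0, -38],
  [-24, 0, -38],
  [-24, 0, -38],
], jaw=[94, 94, 94, 94, 94, 94, 94, 94], spin=[-0.027, 0, 0, 0, 0, 0, 0, 0])

```text
clock: 1.75
tool_pos: [492.6, -262.7, 288.0]
tool_rot: [[-0.977, -0.007, -0.211], [0.211, 0.013, -0.977], [0.01, -1.0, -0.011]]
ft_force: [1.0, -0.6, 0.5]
gripper_width: 93.9
```

```bash
python3 plan.py 614 -149 270 -103
```

```text
clock 1.75 pos [ 492.6 -262.7  288. ] zyaw -102.18 F [ 1.  -0.6  0.5] M [-0.   -0.01 -0.07] w 93.9 q [-35.  13.  77.   0.  91.  67.] ytilt [-0.0071  0.0125 -0.9999]
spin rad 0.014
delta tool now [ -94.8   18.6 -136.5]  after spin [ -92.7   18.  -138.1]
```

Emit:
apply_moves([
  [-24, 5, -36],
  [-24, 5, -36],
  [-24, 5, -36],
  [-19, 3, -28],
  [0, 0, 0],
], jaw=[94, 94, 94, 94, 94], spin=[0.014, 0, 0, 0, 0])

```text
clock: 2.25
tool_pos: [618.0, -138.7, 268.1]
tool_rot: [[-0.979, -0.007, -0.203], [0.203, 0.015, -0.979], [0.01, -1.0, -0.013]]
ft_force: [0.1, -0.1, 0.5]
gripper_width: 94.0
```

```bash
cat > snap.py <<'E'
import sys,numpy as np,cv2
from station import r
n=sys.argv[1];s=r.get_state();d=r.read_camera("wrist")
np.savez(f"pics/{n}.npz",pos=s["tool_pos"],rot=s["tool_rot"],**d);cv2.imwrite(f"pics/{n}.png",d["color"][:,:,::-1])
E
python3 snap.py w1; python3 plan.py 614 -149 270 -103
```

```text
clock 2.3 pos [ 616.5 -140.2  268.4] zyaw -101.8 F [-0.2 -0.  -0.2] M [ 0.04  0.04 -0.04] w 94.5 q [-19.  20.  70.   1.  91.  82.] ytilt [-0.0087  0.0133 -0.9999]
spin rad 0.021
delta tool now [ 0.7 -1.7  9.1]  after spin [ 0.5 -1.6  9.1]
```

View pics/w1.png

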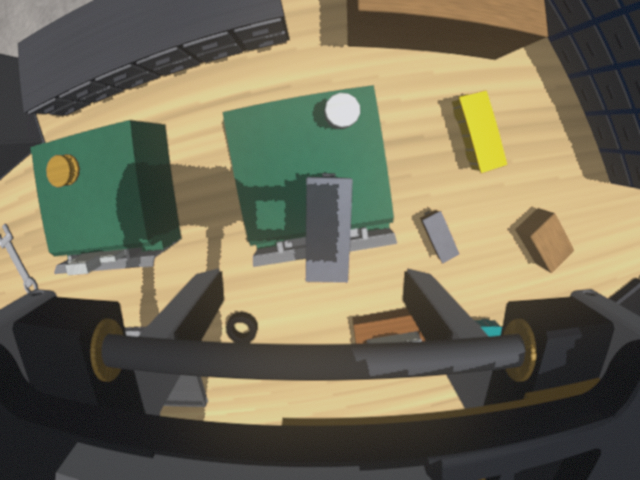

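The wrist picture shows the wagon's roof at (306–352, 178–282), the slot lip along row ~250 between (253,258) and (396,237), and the tin at (343,110). I'll cast rays from the roof corners onto z=145.5 and from the unit's edges onto z=100.

```bash
cat >> h.py <<'E'
def rays(d,uv):
    K=d["mtx"];uv=np.atleast_2d(np.asarray(uv,float))
    v=(uv-K[:2,2])/K[0,0];th=np.linalg.norm(v,axis=1,keepdims=True)
    dc=np.concatenate([v/np.maximum(th,1e-9)*np.sin(th),np.cos(th)],1)
    M=d["mount"];o=d["rot"]@M[:3,3]+d["pos"];D=dc@M[:3,:3].T@d["rot"].T
    return o,D,dc
def onplane(d,uv,z):
    o,D,_=rays(d,uv);return (o+D*((z-o[2])/D[:,2])[:,None])[:,:2]
def wcloud(d):
    v,u=np.mgrid[:480,:640];o,D,dc=rays(d,np.stack([u.ravel(),v.ravel()],1))
    z=d["z_map"].ravel();W=o+D*(z/dc[:,2])[:,None];W[(z<=0)]=np.nan
    return W.reshape(480,640,3)
E
python3 - <<'E'
import numpy as np,cv2
from h import *
d=dict(np.load("pics/w1.npz"));W=wcloud(d);c=d["color"]
hsv=cv2.cvtColor(c,cv2.COLOR_RGB2HSV)
def box(x,y,z): return (W[...,0]>x[0])&(W[...,0]<x[1])&(W[...,1]>y[0])&(W[...,1]<y[1])&(W[...,2]>z[0])&(W[...,2]<z[1])
def comp(m):
    n,l,s,_=cv2.connectedComponentsWithStats(m.astype(np.uint8));return l==1+np.argmax(s[1:,4])
def rep(nm,m,z):
    m=comp(m);v,u=np.nonzero(m);P=onplane(d,np.stack([u,v],1),z)
    r=cv2.minAreaRect(P.astype(np.float32));print(nm,m.sum(),np.round(r[0],1),np.round(r[1],1),round(r[2],1),"depth med z",np.nanmedian(W[m][:,2]).round(1),"mean",P.mean(0).round(1))
    return m,P
m,P=rep("roof",box((540,680),(-210,-100),(135,160)),145.5)
q=P-P.mean(0);w,V=np.linalg.eigh(q.T@q);print("roof axis yaw",np.degrees(np.arctan2(V[1,1],V[0,1])))
g=(hsv[...,0]>50)&(hsv[...,0]<85)&(hsv[...,1]>90)
m2,P2=rep("unit green top",g&box((560,790),(-260,-30),(92,112)),100)
# lip plus everything at top
m3,P3=rep("unit+lip",box((555,790),(-260,-30),(92,112)),100)
rep("tape",box((430,500),(-40,40),(12,30)),19)
E
```

```text
roof 4665 [ 615.5 -148.1] [39.5 93.9] 77.3 depth med z 143.6 mean [ 616.6 -148.2]
roof axis yaw 166.86114162063478
unit green top 11014 [ 681.3 -151.7] [177.9 103.4] 58.2 depth med z 98.2 mean [ 681.1 -146.3]
unit+lip 17454 [ 673.2 -142.3] [150.1 136.8] 88.0 depth med z 98.2 mean [ 677.6 -139. ]
tape 512 [479.3  -5.4] [43.3 40.8] 77.2 depth med z 16.8 mean [479.   -5.5]
```

```bash
python3 plan.py 614.5 -148.5 150 -103
```

```text
clock 2.3 pos [ 616.5 -140.2  268.4] zyaw -101.8 F [-0.2 -0.  -0.2] M [ 0.04  0.04 -0.04] w 94.5 q [-19.  20.  70.   1.  91.  82.] ytilt [-0.0087  0.0133 -0.9999]
spin rad 0.021
delta tool now [ -1.  118.3   9.8]  after spin [1.000e-01 1.184e+02 8.500e+00]
```

Emit:
apply_moves([
  [0, 40, 5],
  [0, 40, 4],
  [0, 30, 0],
  [0, 8, 0],
  [0, 0, 0],
], jaw=[94, 94, 94, 94, 94], spin=[0.021, 0, 0, 0, 0])

```text
clock: 2.8
tool_pos: [611.3, -152.9, 149.5]
tool_rot: [[-0.975, -0.007, -0.22], [0.22, 0.008, -0.975], [0.008, -1.0, -0.007]]
ft_force: [-0.4, -0.2, 0.1]
gripper_width: 93.6
```

```bash
python3 snap.py w2; python3 plan.py 614.5 -148.5 116 -103;python3 - <<'E'
import numpy as np,cv2
from h import *
d=dict(np.load("pics/w2.npz"));W=wcloud(d)
m=(W[...,0]>540)&(W[...,0]<680)&(W[...,1]>-185)&(W[...,1]<-115)&(W[...,2]>136)&(W[...,2]<150)
n,l,s,_=cv2.connectedComponentsWithStats(m.astype(np.uint8));m=l==1+np.argmax(s[1:,4])
v,u=np.nonzero(m);P=onplane(d,np.stack([u,v],1),145.5);print(m.sum(),cv2.minAreaRect(P.astype(np.float32)))
E
```

```text
clock 2.85 pos [ 611.6 -153.1  150.2] zyaw -102.73 F [-0.5  0.4 -1.2] M [ 0.06 -0.04  0.01] w 93.9 q [-21.  22.  82.   0.  76.  82.] ytilt [-0.0058  0.0078 -1.    ]
spin rad 0.005
delta tool now [-2.  34.2 -4.9]  after spin [-1.8 34.2 -5.1]
10738 ((616.2525024414062, -148.41307067871094), (38.88856506347656, 91.87037658691406), 77.25423431396484)
```

View pics/w2.png

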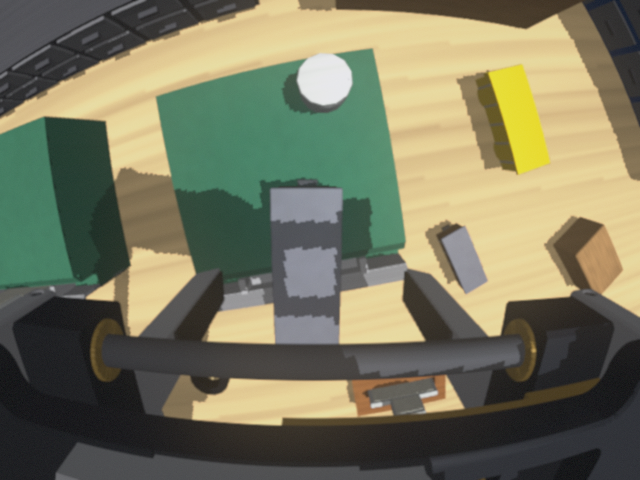

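The wagon sits between the open fingers (roof columns 272–341, fingertips at 222 and 405), about 5 mm off centre. I'll correct that, go down and close.

Emit:
apply_moves([
  [-1, 17, -4],
  [-1, 17, -1],
  [0, 0, 0],
  [0, 0, 0],
  [0, 0, 0],
  [0, 0, 0],
  [0, 0, 0],
  [0, 0, 0],
], jaw=[94, 94, 94, 60, 37, 34, 34, 34], spin=[0, 0, 0, 0, 0, 0, 0, 0])

```text
clock: 3.65
tool_pos: [621.6, -153.5, 129.6]
tool_rot: [[-0.975, 0.016, -0.22], [0.22, -0.001, -0.975], [-0.015, -1.0, -0.002]]
ft_force: [0.3, -0.8, -1.1]
gripper_width: 57.3
```

```bash
python3 plan.py 614.5 -148.5 116 -103
```

```text
clock 3.65 pos [ 621.6 -153.5  129.6] zyaw -102.73 F [ 0.3 -0.8 -1.1] M [0.06 0.08 0.  ] w 57.3 q [-20.  23.  84.   0.  72.  82.] ytilt [ 0.0155 -0.001  -0.9999]
spin rad 0.005
delta tool now [ 8.2 13.5 -3.3]  after spin [ 8.  13.6 -3.3]
```

Emit:
apply_moves([
  [8, 12, -3],
  [0, 0, 0],
  [0, 0, 0],
], jaw=[60, 60, 60], spin=[0, 0, 0])

```text
clock: 3.95
tool_pos: [615.5, -149.1, 118.5]
tool_rot: [[-0.975, 0.018, -0.22], [0.22, -0.002, -0.975], [-0.018, -1.0, -0.002]]
ft_force: [-0.5, 0.5, 0.5]
gripper_width: 60.0
```

```bash
python3 plan.py 614.5 -148.5 116 -103;  python3 plan.py 614.5 -148.5 116 -103
```

```text
clock 3.95 pos [ 615.5 -149.1  118.5] zyaw -102.72 F [-0.5  0.5  0.5] M [ 0.01  0.02 -0.03] w 60.0 q [-20.  23.  86.   0.  70.  83.] ytilt [ 0.0179 -0.0019 -0.9998]
spin rad 0.005
delta tool now [ 1.1  2.5 -0.4]  after spin [ 1.1  2.5 -0.4]
clock 3.95 pos [ 615.5 -149.1  118.5] zyaw -102.72 F [-0.5  0.5  0.5] M [ 0.01  0.02 -0.03] w 60.0 q [-20.  23.  86.   0.  70.  83.] ytilt [ 0.0179 -0.0019 -0.9998]
spin rad 0.005
delta tool now [ 1.1  2.5 -0.4]  after spin [ 1.1  2.5 -0.4]
```

Emit:
apply_moves([
  [1, 3, 0],
  [0, 0, 0],
  [0, 0, 0],
  [0, 0, 0],
  [0, 0, 0],
  [0, 0, 0],
], jaw=[50, 40, 30, 30, 30, 30], spin=[0, 0, 0, 0, 0, 0])

```text
clock: 4.55
tool_pos: [615.6, -149.6, 116.1]
tool_rot: [[-0.975, 0.019, -0.22], [0.22, -0.003, -0.975], [-0.019, -1.0, -0.002]]
ft_force: [-0.3, -0.0, -0.2]
gripper_width: 35.2
```

```bash
python3 plan.py 614.5 -148.5 150 -103
```

```text
clock 4.55 pos [ 615.6 -149.6  116.1] zyaw -102.73 F [-0.3 -0.  -0.2] M [0.11 0.05 0.04] w 35.2 q [-20.  23.  86.   0.  70.  83.] ytilt [ 0.0191 -0.0026 -0.9998]
spin rad 0.005
delta tool now [  0.7 -33.9  -0.9]  after spin [  1.3 -33.9  -0.8]
```

Emit:
apply_moves([
  [0, -10, 0],
  [0, -20, 0],
  [0, -25, 0],
  [0, -25, 0],
  [0, -20, 0],
  [0, -10, 0],
], jaw=[25, 25, 25, 25, 25, 25], spin=[0, 0, 0, 0, 0, 0])

```text
clock: 5.15
tool_pos: [611.7, -148.6, 229.4]
tool_rot: [[-0.975, 0.013, -0.22], [0.22, -0.0, -0.975], [-0.013, -1.0, -0.003]]
ft_force: [-0.4, -0.4, -1.5]
gripper_width: 35.6
```

```bash
python3 snap.py w3; python3 plan.py 425 170 220 -95
```

```text
clock 5.2 pos [ 612.4 -148.9  230.7] zyaw -102.73 F [ 0.7 -0.6 -1.1] M [ 0.03 -0.06  0.07] w 35.4 q [-20.  19.  76.   0.  84.  83.] ytilt [ 0.0157 -0.0012 -0.9999]
spin rad -0.135
delta tool now [ 253.2    7.4 -269.7]  after spin [ 214.5   10.7 -301.3]
```

View pics/w3.png

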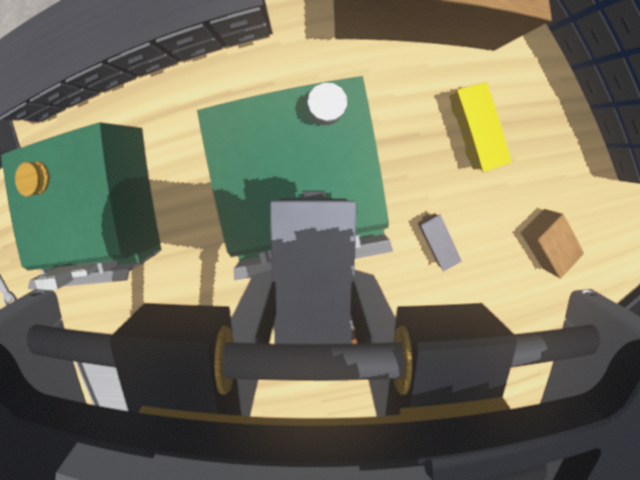

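The wagon is held level between the fingers, with its roof at (270–355, 200–345). I'll carry it to the tray.

Emit:
apply_moves([
  [8, 0, -9],
  [20, 0, -28],
  [26, 2, -37],
  [26, 2, -37],
  [26, 2, -37],
  [26, 2, -37],
  [26, 2, -37],
  [26, 0, -37],
], jaw=[25, 25, 25, 25, 25, 25, 25, 25], spin=[-0.135, 0, 0, 0, 0, 0, 0, 0])

```text
clock: 6.0
tool_pos: [447.5, 128.9, 211.0]
tool_rot: [[-0.996, 0.011, -0.092], [0.092, -0.002, -0.996], [-0.011, -1.0, 0.001]]
ft_force: [0.1, 0.2, -2.5]
gripper_width: 35.7
```

```bash
python3 plan.py 425 170 220 -95
```

```text
clock 6.0 pos [447.5 128.9 211. ] zyaw -95.29 F [ 0.1  0.2 -2.5] M [ 0.07 -0.03  0.  ] w 35.7 q [  8.   5.  97.  -0.  77. 103.] ytilt [ 0.0107 -0.0023 -0.9999]
spin rad -0.005
delta tool now [ 26.1  -9.3 -38.8]  after spin [ 26.   -9.  -38.9]
```

Emit:
apply_moves([
  [10, 0, -15],
  [3, 0, -5],
  [0, 0, 0],
  [0, 0, 0],
], jaw=[25, 25, 25, 25], spin=[0, 0, 0, 0])

```text
clock: 6.4
tool_pos: [430.8, 154.0, 209.1]
tool_rot: [[-0.996, 0.006, -0.085], [0.085, -0.002, -0.996], [-0.006, -1.0, 0.001]]
ft_force: [-0.6, -0.6, -1.3]
gripper_width: 36.1
```

```bash
python3 snap.py w4; python3 plan.py 425 170 60 -95; python3 - <<'E'
import numpy as np,cv2
from h import *
d=dict(np.load("pics/w4.npz"));W=wcloud(d)
for z in((8,25),):
  m=(W[...,0]>320)&(W[...,0]<530)&(W[...,1]>60)&(W[...,1]<280)&(W[...,2]>9)&(W[...,2]<25)
  P=W[m];print(m.sum(),cv2.minAreaRect(P[:,:2].astype(np.float32)),np.median(P[:,2]))
E
```

```text
clock 6.45 pos [430.9 153.9 209.1] zyaw -94.91 F [ 0.5 -0.  -1.8] M [ 0.05  0.03 -0.04] w 36.0 q [ 11.   5.  98.  -0.  77. 106.] ytilt [ 0.0058 -0.0018 -1.    ]
spin rad 0.002
delta tool now [  8.1 149.  -15.8]  after spin [  7.3 149.1 -15.6]
1685 ((426.65948486328125, 171.70506286621094), (171.3677520751953, 140.2418975830078), 84.6568374633789) 13.828226164448495
```

View pics/w4.png

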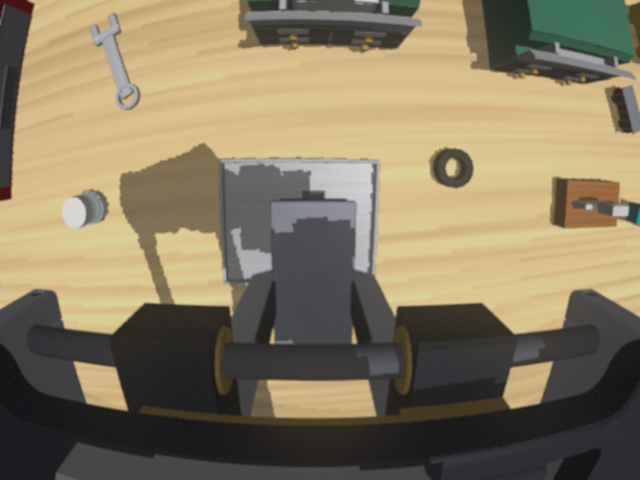

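The tray is in view at (222–378, 160–280) with the wagon above it, and its depth fit gives a centre of (426,171). I'll centre the wagon and lower it.

Emit:
apply_moves([
  [4, 15, -10],
  [1, 30, -6],
  [0, 35, -1],
  [0, 35, 0],
  [0, 25, 0],
  [0, 10, 0],
  [0, 0, 0],
], jaw=[25, 25, 25, 25, 25, 25, 25], spin=[0, 0, 0, 0, 0, 0, 0])

```text
clock: 7.15
tool_pos: [438.4, 164.4, 55.4]
tool_rot: [[-0.995, 0.014, -0.098], [0.098, -0.003, -0.995], [-0.015, -1.0, 0.002]]
ft_force: [0.1, -0.4, -0.3]
gripper_width: 35.8
```

```bash
python3 plan.py 426 171 21 -95
```

```text
clock 7.15 pos [438.4 164.4  55.4] zyaw -95.65 F [ 0.1 -0.4 -0.3] M [ 0.09  0.02 -0.02] w 35.8 q [ 12.  13. 111.  -0.  55. 108.] ytilt [ 0.0142 -0.0034 -0.9999]
spin rad -0.011
delta tool now [13.5 34.2 -5.4]  after spin [13.  34.4 -5.5]
```

Emit:
apply_moves([
  [9, 6, -4],
  [4, 9, -1],
  [0, 7, 0],
  [0, 4, 0],
  [0, 2, 0],
  [0, 0, 0],
], jaw=[25, 25, 25, 25, 25, 25], spin=[0, 0, 0, 0, 0, 0])

```text
clock: 7.75
tool_pos: [429.6, 171.4, 28.7]
tool_rot: [[-0.995, 0.022, -0.1], [0.099, -0.002, -0.995], [-0.022, -1.0, -0.001]]
ft_force: [0.1, 0.3, -1.9]
gripper_width: 35.6
```

```bash
python3 plan.py 426 171 20 -95
```

```text
clock 7.75 pos [429.6 171.4  28.7] zyaw -95.71 F [ 0.1  0.3 -1.9] M [ 0.06 -0.01  0.01] w 35.6 q [ 13.  15. 114.  -1.  50. 110.] ytilt [ 0.0224 -0.0017 -0.9997]
spin rad -0.012
delta tool now [3.7 8.6 0.7]  after spin [3.5 8.7 0.7]
```

Emit:
apply_moves([
  [2, 4, 0],
  [0, 2, 0],
  [0, 1, 0],
  [0, 0, 0],
], jaw=[25, 25, 25, 25], spin=[0, 0, 0, 0])

```text
clock: 8.15
tool_pos: [428.4, 171.7, 21.6]
tool_rot: [[-0.995, 0.024, -0.099], [0.099, -0.001, -0.995], [-0.024, -1.0, -0.001]]
ft_force: [-0.2, -0.3, -1.2]
gripper_width: 35.5
```

```bash
python3 plan.py 426 171 20 -95
```

```text
clock 8.15 pos [428.4 171.7  21.6] zyaw -95.7 F [-0.2 -0.3 -1.2] M [ 0.04 -0.06  0.01] w 35.5 q [ 14.  15. 115.  -1.  48. 110.] ytilt [ 0.024  -0.0014 -0.9997]
spin rad -0.012
delta tool now [2.3 1.6 1. ]  after spin [2.3 1.6 1. ]
```

Emit:
apply_moves([
  [0, 1, 0],
  [0, 1, 0],
  [0, 0, 0],
], jaw=[25, 25, 25], spin=[0, 0, 0])

```text
clock: 8.45
tool_pos: [428.8, 171.8, 20.2]
tool_rot: [[-0.995, 0.025, -0.099], [0.099, -0.001, -0.995], [-0.025, -1.0, -0.001]]
ft_force: [-0.7, -0.4, -0.7]
gripper_width: 35.5
```

```bash
python3 plan.py 426 171 20 -95
```

```text
clock 8.45 pos [428.8 171.8  20.2] zyaw -95.7 F [-0.7 -0.4 -0.7] M [ 0.07  0.2  -0.04] w 35.5 q [ 14.  15. 115.  -1.  48. 110.] ytilt [ 0.0246 -0.0013 -0.9997]
spin rad -0.012
delta tool now [2.7 0.1 1. ]  after spin [2.7 0.2 1. ]
```

Emit:
apply_moves([
  [0, 1, 0],
  [0, 0, 0],
], jaw=[25, 25], spin=[0, 0])

```text
clock: 8.65
tool_pos: [429.0, 171.8, 20.3]
tool_rot: [[-0.995, 0.025, -0.099], [0.099, -0.001, -0.995], [-0.025, -1.0, -0.001]]
ft_force: [-0.4, 1.0, -1.3]
gripper_width: 35.9
```

```bash
python3 plan.py 426 171 20 -95
```

```text
clock 8.65 pos [429.  171.8  20.3] zyaw -95.7 F [-0.4  1.  -1.3] M [ 0.05  0.06 -0.05] w 35.9 q [ 14.  15. 115.  -1.  48. 110.] ytilt [ 0.0252 -0.0012 -0.9997]
spin rad -0.012
delta tool now [2.9 0.2 1.1]  after spin [2.9 0.3 1. ]
```

Emit:
apply_moves([
  [0, 2, 0],
  [0, 1, 0],
], jaw=[25, 25], spin=[0, 0])

```text
clock: 8.85
tool_pos: [429.4, 171.7, 20.0]
tool_rot: [[-0.995, 0.026, -0.099], [0.099, -0.001, -0.995], [-0.026, -1.0, -0.001]]
ft_force: [-2.5, -0.8, 5.8]
gripper_width: 35.8
```

```bash
python3 plan.py 426 171 20 -95
```

```text
clock 8.85 pos [429.4 171.7  20. ] zyaw -95.7 F [-2.5 -0.8  5.8] M [ 0.02  0.58 -0.07] w 35.8 q [ 14.  15. 115.  -1.  48. 110.] ytilt [ 0.0262 -0.0013 -0.9997]
spin rad -0.012
delta tool now [ 3.3 -0.1  1. ]  after spin [3.3 0.  1. ]
```

Contact at 5.8 N, at the expected height, so the wagon is on the tray floor. Releasing.

Emit:
apply_moves([
  [0, 0, 0],
  [0, 0, 0],
  [0, 0, 0],
  [0, 0, 0],
  [0, -10, 0],
  [0, -25, 0],
  [0, -40, 0],
  [0, -40, 0],
], jaw=[38, 42, 50, 60, 60, 60, 60, 60], spin=[0, 0, 0, 0, 0, 0, 0, 0])

```text
clock: 9.65
tool_pos: [422.5, 170.8, 134.4]
tool_rot: [[-0.995, 0.014, -0.099], [0.099, -0.004, -0.995], [-0.015, -1.0, 0.003]]
ft_force: [1.4, 0.2, 0.1]
gripper_width: 59.8
```

```bash
python3 snap.py w5; python3 plan.py 425 -204 200 -2
```

```text
clock 9.7 pos [427.2 172.1 140.9] zyaw -95.7 F [2.6 0.2 3. ] M [ 0.09 -0.07  0.02] w 59.9 q [ 14.   7. 105.  -0.  66. 110.] ytilt [ 0.0269 -0.0011 -0.9996]
spin rad -1.635
delta tool now [-36.8 -58.8 374.4]  after spin [375.9 -59.1  11. ]
```

View pics/w5.png

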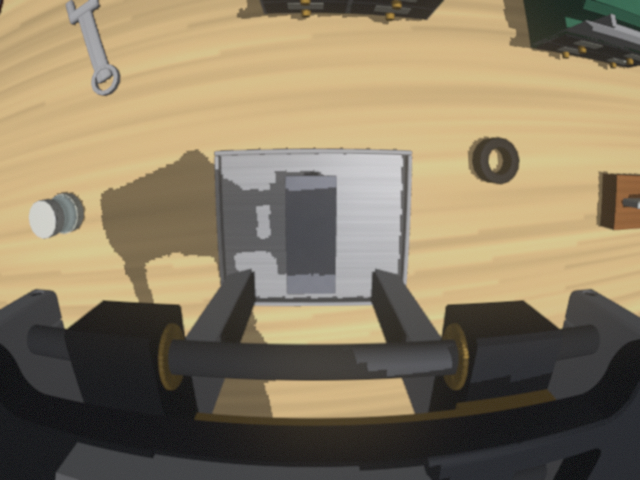

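The wagon stands upright in the tray, with its roof at (286–336, 175–293). Now to the holder stand.

Emit:
apply_moves([
  [0, -40, 10],
  [-2, -25, 30],
  [-4, 0, 45],
  [-4, 0, 45],
  [-4, 0, 45],
  [-4, 0, 45],
  [-4, 0, 45],
  [-4, 0, 45],
], jaw=[60, 60, 60, 60, 60, 60, 60, 60], spin=[0, 0, 0, 0, 0, 0, 0, 0])

```text
clock: 10.5
tool_pos: [425.2, -144.5, 217.7]
tool_rot: [[-0.995, 0.048, -0.086], [0.086, -0.001, -0.996], [-0.047, -0.999, -0.003]]
ft_force: [1.2, -0.1, 0.4]
gripper_width: 60.0
```

Emit:
apply_moves([
  [-4, 0, 45],
  [0, 0, 10],
  [0, 0, 0],
  [0, 0, 0],
  [0, 0, 0],
  [0, 0, 0],
  [0, 0, 0],
  [0, 0, 0],
], jaw=[60, 60, 60, 60, 60, 60, 60, 60], spin=[0, 0, -0.14, -0.14, -0.14, -0.14, -0.14, -0.14])

```text
clock: 11.3
tool_pos: [423.0, -204.7, 219.7]
tool_rot: [[-0.712, 0.05, 0.701], [-0.702, -0.001, -0.713], [-0.035, -0.999, 0.035]]
ft_force: [-0.5, -0.1, -0.2]
gripper_width: 60.1
```

```bash
python3 plan.py 425 -204 200 -2
```

```text
clock 11.3 pos [ 423.  -204.7  219.7] zyaw -45.48 F [-0.5 -0.1 -0.2] M [0.   0.03 0.05] w 60.1 q [-36.   4.  97.   2.  77.   9.] ytilt [ 4.960e-02 -9.000e-04 -9.988e-01]
spin rad -0.759
delta tool now [-1.2 19.8  0.2]  after spin [-0.8 19.7  2. ]
```

Emit:
apply_moves([
  [0, 0, 0],
  [0, 0, 0],
  [0, 0, 0],
  [0, 0, 0],
  [0, 0, 0],
  [0, 0, 0],
  [0, 0, 0],
  [0, 0, 0],
], jaw=[60, 60, 60, 60, 60, 60, 60, 60], spin=[-0.14, -0.14, -0.14, -0.14, -0.14, -0.06, 0, 0])

```text
clock: 12.1
tool_pos: [422.2, -196.3, 221.7]
tool_rot: [[0.006, 0.051, 0.999], [-1.0, 0.004, 0.006], [-0.003, -0.999, 0.051]]
ft_force: [0.9, 0.6, 0.2]
gripper_width: 60.4
```

```bash
python3 plan.py 425 -204 200 -2; python3 snap.py w6
```

```text
clock 12.1 pos [ 422.2 -196.3  221.7] zyaw 0.32 F [0.9 0.6 0.2] M [-0.08 -0.07  0.02] w 60.4 q [-35.   4.  97.   2.  77. -36.] ytilt [ 0.0507  0.0035 -0.9987]
spin rad 0.04
delta tool now [ 7.7 21.8  1.7]  after spin [ 7.6 21.7  3.1]
```

View pics/w6.png

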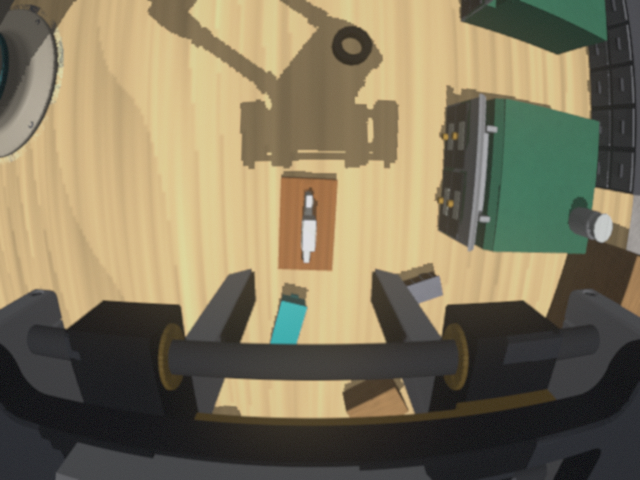

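The view shows the stand at (280–336, 175–270) with the holder's tab at (308,228), and the empty slot of the unit along column ~485 between posts (490,130) and (485,218).

```bash
python3 - <<'E'
import numpy as np,cv2
from h import *
d=dict(np.load("pics/w6.npz"));W=wcloud(d);hsv=cv2.cvtColor(d["color"],cv2.COLOR_RGB2HSV)
def box(x,y,z): return (W[...,0]>x[0])&(W[...,0]<x[1])&(W[...,1]>y[0])&(W[...,1]<y[1])&(W[...,2]>z[0])&(W[...,2]<z[1])
def comp(m):
    n,l,s,_=cv2.connectedComponentsWithStats(m.astype(np.uint8));return l==1+np.argmax(s[1:,4])
def rep(nm,m,z):
    m=comp(m);v,u=np.nonzero(m);P=onplane(d,np.stack([u,v],1),z)
    r=cv2.minAreaRect(P.astype(np.float32));print(nm,m.sum(),np.round(r[0],1),np.round(r[1],1),round(r[2],1),"depth z",np.nanmedian(W[m][:,2]).round(1))
rep("standtop",box((380,480),(-270,-140),(18,32)),25)
rep("tabtop",box((380,480),(-270,-140),(66,90)),77)
rep("holder",box((380,480),(-270,-140),(38,52)),47)
rep("unit+lip",box((555,790),(-260,-30),(90,112)),100)
g=(hsv[...,0]>50)&(hsv[...,0]<85)&(hsv[...,1]>90)
rep("green",g&box((555,790),(-260,-30),(90,112)),100)
for p in [(490,130),(485,218),(480,97),(470,247)]:
  print(p,W[p[1],p[0]].round(1),onplane(d,[p],100).round(1))
cv2.imwrite("pics/c3.png",cv2.resize(d["color"][80:280,270:520],None,fx=3,fy=3,interpolation=cv2.INTER_CUBIC)[:,:,::-1])
E
```

```text
standtop 4264 [ 426.4 -202.4] [99.9 60.5] 87.8 depth z 23.1
tabtop 471 [ 426.4 -201.6] [30.9 13.5] 87.0 depth z 75.0
holder 148 [ 427.  -178.4] [20.1 10. ] 89.9 depth z 44.7
unit+lip 15636 [ 659.1 -141.7] [149.9 162.4] 88.0 depth z 98.1
green 12874 [ 667.7 -140.9] [148.1 143.8] 87.5 depth z 98.2
(490, 130) [595.6 -97.6  95.3] [[592.9 -98.1]]
(485, 218) [ 595.9 -182.3   94. ] [[ 592.5 -181.3]]
(480, 97) [583.6 -67.4  96.7] [[581.8 -68. ]]
(470, 247) [ 580.3 -210.2   97.3] [[ 578.9 -209.5]]
```

View pics/c3.png

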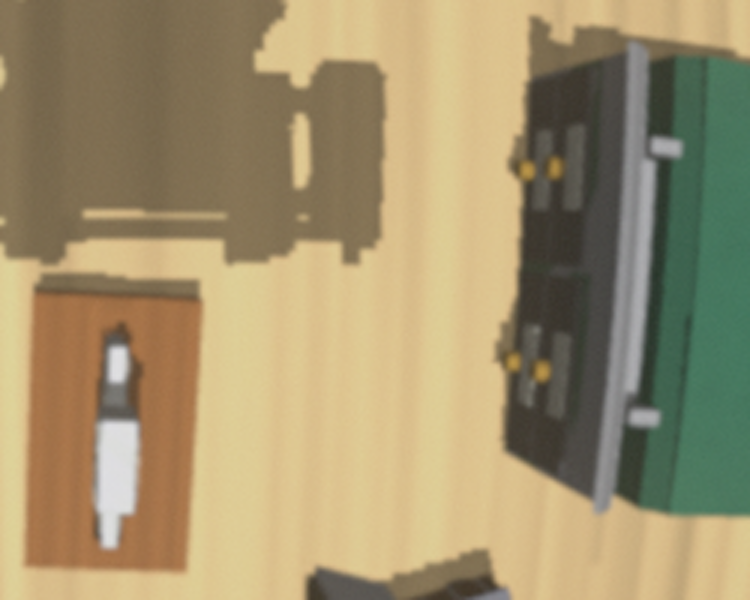

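Emit:
apply_moves([
  [8, 0, 3],
  [0, 0, 0],
  [0, 0, 0],
  [0, 0, 0],
], jaw=[60, 60, 60, 60], spin=[0.045, 0, 0, 0])

```text
clock: 12.55
tool_pos: [424.9, -203.1, 222.0]
tool_rot: [[-0.041, 0.051, 0.998], [-0.999, 0.005, -0.041], [-0.007, -0.999, 0.05]]
ft_force: [-0.1, -0.2, 0.3]
gripper_width: 60.3
```

```bash
python3 plan.py 426.4 -201.8 57 -2.4
```

```text
clock 12.55 pos [ 424.9 -203.1  222. ] zyaw -2.37 F [-0.1 -0.2  0.3] M [-0.03 -0.04 -0.01] w 60.3 q [-36.   4.  97.   2.  77. -34.] ytilt [ 0.0506  0.0046 -0.9987]
spin rad 0.001
delta tool now [ -0.3 164.9  -6.9]  after spin [ -1.4 165.    1.4]
```

Emit:
apply_moves([
  [0, 30, 0],
  [0, 0, 0],
  [0, 0, 0],
  [0, 0, 0],
], jaw=[60, 60, 60, 60], spin=[0, 0, 0, 0])

```text
clock: 12.95
tool_pos: [427.0, -202.8, 193.4]
tool_rot: [[-0.04, 0.053, 0.998], [-0.999, 0.004, -0.04], [-0.006, -0.999, 0.052]]
ft_force: [-0.4, 0.4, -0.4]
gripper_width: 60.3
```

```bash
python3 plan.py 426.4 -201.8 57 -2.4
```

```text
clock 12.95 pos [ 427.  -202.8  193.4] zyaw -2.31 F [-0.4  0.4 -0.4] M [-0.08 -0.02 -0.03] w 60.3 q [-36.   5. 100.   2.  73. -34.] ytilt [ 0.0526  0.0035 -0.9986]
spin rad 0.002
delta tool now [ -0.2 136.2  -7.8]  after spin [ -1.  136.4  -0.6]
```

Emit:
apply_moves([
  [0, -45, 0],
  [0, 0, 0],
  [0, 0, 0],
  [0, 0, 0],
], jaw=[60, 60, 60, 60], spin=[0, 0, 0, 0])

```text
clock: 13.35
tool_pos: [425.3, -203.4, 242.5]
tool_rot: [[-0.04, 0.056, 0.998], [-0.999, 0.001, -0.04], [-0.004, -0.998, 0.056]]
ft_force: [-0.2, -1.0, -0.3]
gripper_width: 59.9
```

```bash
python3 plan.py 426.4 -201.8 57 -2.4
```

```text
clock 13.35 pos [ 425.3 -203.4  242.5] zyaw -2.29 F [-0.2 -1.  -0.3] M [ 0.   -0.05  0.02] w 59.9 q [-36.   3.  95.   2.  79. -34.] ytilt [ 0.0559  0.0013 -0.9984]
spin rad 0.002
delta tool now [ -1.  185.2  -9.3]  after spin [ -1.7 185.5   1. ]
```

Emit:
apply_moves([
  [0, 45, 0],
  [0, 45, 0],
  [0, 45, 0],
  [0, 0, 0],
  [0, 0, 0],
], jaw=[60, 60, 60, 60, 60], spin=[0, 0, 0, 0, 0])

```text
clock: 13.85
tool_pos: [435.1, -204.7, 106.1]
tool_rot: [[-0.04, 0.061, 0.997], [-0.999, -0.002, -0.04], [-0.0, -0.998, 0.061]]
ft_force: [0.2, -0.0, 0.6]
gripper_width: 60.0
```

```bash
python3 plan.py 426.4 -201.8 57 -2.4
```

```text
clock 13.85 pos [ 435.1 -204.7  106.1] zyaw -2.28 F [ 0.2 -0.   0.6] M [-0.03 -0.08  0.05] w 60.0 q [-35.  10. 108.   2.  60. -34.] ytilt [ 0.061  -0.0024 -0.9981]
spin rad 0.002
delta tool now [ -2.6  48.5 -11.8]  after spin [-2.5 49.1 -8.8]
```

Emit:
apply_moves([
  [0, -50, 0],
  [0, -50, 0],
  [0, -50, 0],
  [0, -50, 0],
  [0, -50, 0],
  [0, 0, 0],
  [0, 0, 0],
  [0, 0, 0],
], jaw=[60, 60, 60, 60, 60, 60, 60, 60], spin=[0, 0, 0, 0, 0, 0, 0, 0])

```text
clock: 14.65
tool_pos: [420.3, -204.7, 370.7]
tool_rot: [[-0.04, 0.08, 0.996], [-0.999, -0.017, -0.039], [0.013, -0.997, 0.08]]
ft_force: [-0.3, 1.0, 0.6]
gripper_width: 60.0
```

```bash
python3 plan.py 426.4 -201.8 57 -2.4
```

```text
clock 14.65 pos [ 420.3 -204.7  370.7] zyaw -2.24 F [-0.3  1.   0.6] M [-0.02 -0.02  0.06] w 60.0 q [-36.   0.  80.   2.  95. -34.] ytilt [ 0.0798 -0.0166 -0.9967]
spin rad 0.003
delta tool now [ -7.4 313.1 -19.3]  after spin [ -3.2 313.7   5.9]
```

Emit:
apply_moves([
  [0, 30, 0],
  [0, 0, 0],
  [0, 0, 0],
  [0, 0, 0],
  [0, 0, 0],
  [0, 0, 0],
  [0, 0, 0],
  [0, 0, 0],
], jaw=[60, 60, 60, 60, 60, 60, 60, 60], spin=[0, 0, 0.14, 0.14, 0.14, 0.14, 0.14, 0.14])

```text
clock: 15.45
tool_pos: [420.1, -203.2, 338.3]
tool_rot: [[-0.789, 0.071, 0.61], [-0.612, -0.01, -0.791], [-0.05, -0.997, 0.051]]
ft_force: [-0.0, 0.1, 0.1]
gripper_width: 60.0
```

Emit:
apply_moves([
  [0, 0, 0],
  [0, 0, 0],
  [0, 0, 0],
  [0, 0, 0],
  [0, 0, 0],
  [0, 0, 0],
  [0, 0, 0],
  [0, 0, 0],
], jaw=[60, 60, 60, 60, 60, 60, 60, 60], spin=[0.14, 0.14, 0.14, 0.14, 0.1, 0.05, 0, 0])

```text
clock: 16.25
tool_pos: [419.0, -202.3, 338.8]
tool_rot: [[-0.995, 0.063, -0.083], [0.083, -0.005, -0.997], [-0.064, -0.998, -0.001]]
ft_force: [0.3, -0.1, -0.1]
gripper_width: 60.1
```

```bash
python3 plan.py 426.4 -201.8 200 -92.4
```

```text
clock 16.25 pos [ 419.  -202.3  338.8] zyaw -94.74 F [ 0.3 -0.1 -0.1] M [0.03 0.07 0.  ] w 60.1 q [-36.   1.  84.   2.  92.  59.] ytilt [ 0.0634 -0.0047 -0.998 ]
spin rad -0.041
delta tool now [  1.5 139.   -1.1]  after spin [ -7.4 138.8  -0.8]
```

Emit:
apply_moves([
  [0, 0, 0],
  [0, 0, 0],
  [0, 0, 0],
  [0, 0, 0],
  [0, 0, 0],
  [0, 0, 0],
  [0, 0, 0],
  [0, 0, 0],
], jaw=[60, 60, 60, 60, 60, 60, 60, 60], spin=[-0.04, 0, 0, 0, 0, 0, 0, 0])

```text
clock: 17.05
tool_pos: [418.8, -202.2, 338.8]
tool_rot: [[-0.997, 0.062, -0.041], [0.04, -0.004, -0.999], [-0.062, -0.998, 0.001]]
ft_force: [0.2, 0.5, 0.3]
gripper_width: 60.3
```

```bash
python3 plan.py 426.4 -201.8 200 -92.4
```

```text
clock 17.05 pos [ 418.8 -202.2  338.8] zyaw -92.32 F [0.2 0.5 0.3] M [0.05 0.03 0.02] w 60.3 q [-36.   1.  84.   2.  92.  56.] ytilt [ 0.0623 -0.0038 -0.9981]
spin rad 0.001
delta tool now [  1.1 139.   -0.9]  after spin [ -7.6 138.8  -0.7]
```

Emit:
apply_moves([
  [0, 35, 0],
  [0, 0, 0],
  [0, 35, 0],
  [0, 0, 0],
  [0, 35, 0],
  [0, 0, 0],
  [0, 30, 0],
  [0, 0, 0],
], jaw=[60, 60, 60, 60, 60, 60, 60, 60], spin=[0, 0, 0, 0, 0, 0, 0, 0])

```text
clock: 17.85
tool_pos: [433.6, -207.3, 214.4]
tool_rot: [[-0.996, 0.077, -0.041], [0.04, -0.014, -0.999], [-0.078, -0.997, 0.011]]
ft_force: [0.5, -0.3, -0.4]
gripper_width: 60.2
```

```bash
python3 plan.py 427 -201.8 120 -92.4
```

```text
clock 17.85 pos [ 433.6 -207.3  214.4] zyaw -92.33 F [ 0.5 -0.3 -0.4] M [ 0.    0.07 -0.01] w 60.2 q [-35.   4.  98.   2.  74.  56.] ytilt [ 0.0772 -0.0142 -0.9969]
spin rad 0.001
delta tool now [14.1 93.5 -6.2]  after spin [ 6.8 94.4 -5.2]
```

Emit:
apply_moves([
  [3, 4, -2],
  [3, 8, -2],
  [2, 12, -1],
  [2, 12, -1],
  [2, 12, 0],
  [2, 12, 0],
  [0, 8, 0],
  [0, 4, 0],
], jaw=[60, 60, 60, 60, 60, 60, 60, 60], spin=[0, 0, 0, 0, 0, 0, 0, 0])

```text
clock: 18.65
tool_pos: [432.8, -206.9, 149.8]
tool_rot: [[-0.995, 0.096, -0.041], [0.039, -0.027, -0.999], [-0.097, -0.995, 0.024]]
ft_force: [0.1, 0.2, 0.8]
gripper_width: 60.1
```

```bash
python3 plan.py 427 -201.8 120 -92.4
```

```text
clock 18.65 pos [ 432.8 -206.9  149.8] zyaw -92.35 F [0.1 0.2 0.8] M [ 0.05  0.09 -0.01] w 60.1 q [-36.   6. 106.   2.  63.  56.] ytilt [ 0.0962 -0.0275 -0.995 ]
spin rad 0.001
delta tool now [ 8.9 29.  -5.5]  after spin [ 6.  29.8 -4.8]
```

Emit:
apply_moves([
  [1, -4, -1],
  [1, -8, -1],
  [1, -12, 0],
  [1, -12, 0],
  [0, -12, 0],
  [0, -12, 0],
  [0, -8, 0],
  [0, -4, 0],
], jaw=[60, 60, 60, 60, 60, 60, 60, 60], spin=[0, 0, 0, 0, 0, 0, 0, 0])

```text
clock: 19.45
tool_pos: [423.0, -203.2, 230.4]
tool_rot: [[-0.994, 0.103, -0.041], [0.038, -0.032, -0.999], [-0.104, -0.994, 0.028]]
ft_force: [0.7, -0.4, -0.4]
gripper_width: 60.2
```

```bash
python3 plan.py 427 -201.8 120 -92.4
```

```text
clock 19.45 pos [ 423.  -203.2  230.4] zyaw -92.33 F [ 0.7 -0.4 -0.4] M [0.01 0.11 0.02] w 60.2 q [-36.   2.  99.   2.  74.  56.] ytilt [ 0.1028 -0.032  -0.9942]
spin rad 0.001
delta tool now [  7.6 110.1  -4.6]  after spin [ -3.9 110.4  -1.6]
```

Emit:
apply_moves([
  [0, 0, 0],
  [0, 0, 0],
  [0, 0, 0],
  [0, 0, 0],
], jaw=[60, 60, 60, 60], spin=[0.15, 0.15, 0.15, 0.15])

```text
clock: 19.85
tool_pos: [423.5, -203.4, 232.8]
tool_rot: [[-0.793, 0.106, -0.6], [0.6, -0.034, -0.799], [-0.105, -0.994, -0.036]]
ft_force: [0.1, -0.5, -0.7]
gripper_width: 59.9
```

Emit:
apply_moves([
  [0, 0, 0],
  [0, 0, 0],
  [0, 0, 0],
  [0, 0, 0],
], jaw=[60, 60, 60, 60], spin=[-0.15, -0.15, -0.15, -0.15])

```text
clock: 20.25
tool_pos: [423.1, -203.1, 233.2]
tool_rot: [[-0.994, 0.105, -0.042], [0.039, -0.034, -0.999], [-0.106, -0.994, 0.029]]
ft_force: [0.1, 1.0, -0.7]
gripper_width: 60.1
```

```bash
python3 plan.py 427 -201.8 120 -92.4
```

```text
clock 20.25 pos [ 423.1 -203.1  233.2] zyaw -92.41 F [ 0.1  1.  -0.7] M [0.06 0.05 0.02] w 60.1 q [-36.   1.  98.   2.  74.  56.] ytilt [ 0.1052 -0.0336 -0.9939]
spin rad -0.0
delta tool now [  8.2 112.9  -4.7]  after spin [ -3.9 113.2  -1.4]
```

Emit:
apply_moves([
  [-12, 0, 0],
  [-12, 0, 0],
  [-12, 0, 0],
  [-12, 0, 0],
], jaw=[60, 60, 60, 60], spin=[0, 0, 0, 0])

```text
clock: 20.65
tool_pos: [474.0, -205.0, 239.2]
tool_rot: [[-0.993, 0.106, -0.05], [0.046, -0.034, -0.998], [-0.107, -0.994, 0.029]]
ft_force: [0.4, 0.1, -0.5]
gripper_width: 60.0
```

Emit:
apply_moves([
  [0, 0, 0],
  [0, 0, 0],
], jaw=[60, 60], spin=[0, 0])

```text
clock: 20.85
tool_pos: [476.6, -205.2, 238.8]
tool_rot: [[-0.993, 0.106, -0.049], [0.046, -0.033, -0.998], [-0.107, -0.994, 0.028]]
ft_force: [-0.6, -0.1, -0.2]
gripper_width: 60.1
```

Emit:
apply_moves([
  [12, 0, 0],
  [12, 0, 0],
  [12, 0, 0],
  [12, 0, 0],
  [0, 0, 0],
  [0, 0, 0],
], jaw=[60, 60, 60, 60, 60, 60], spin=[0, 0, 0, 0, 0, 0])

```text
clock: 21.45
tool_pos: [421.5, -201.8, 232.9]
tool_rot: [[-0.993, 0.104, -0.051], [0.048, -0.033, -0.998], [-0.105, -0.994, 0.028]]
ft_force: [-0.2, -0.2, -0.4]
gripper_width: 60.3
```

```bash
python3 plan.py 427 -201.8 120 -92.4
```

```text
clock 21.45 pos [ 421.5 -201.8  232.9] zyaw -92.95 F [-0.2 -0.2 -0.4] M [ 0.07  0.08 -0.02] w 60.3 q [-36.   1.  99.   2.  74.  57.] ytilt [ 0.1036 -0.0333 -0.9941]
spin rad -0.01
delta tool now [  6.4 112.8  -3.5]  after spin [ -5.5 112.9  -0.3]
```

Emit:
apply_moves([
  [0, -50, 0],
  [0, -50, 0],
  [0, 0, 0],
  [0, 0, 0],
  [0, 0, 0],
  [0, 0, 0],
], jaw=[60, 60, 60, 60, 60, 60], spin=[0, 0, 0, 0, 0, 0])

```text
clock: 22.05
tool_pos: [408.9, -196.9, 330.9]
tool_rot: [[-0.994, 0.098, -0.052], [0.049, -0.028, -0.998], [-0.099, -0.995, 0.023]]
ft_force: [0.5, -0.6, -0.3]
gripper_width: 60.1
```

Emit:
apply_moves([
  [0, 30, 0],
  [0, 0, 0],
  [0, 0, 0],
  [0, 0, 0],
], jaw=[60, 60, 60, 60], spin=[0, 0, 0, 0])

```text
clock: 22.45
tool_pos: [411.3, -197.1, 298.1]
tool_rot: [[-0.994, 0.094, -0.052], [0.05, -0.025, -0.998], [-0.095, -0.995, 0.02]]
ft_force: [0.9, 0.3, 0.4]
gripper_width: 60.0
```

```bash
python3 plan.py 427 -201.8 120 -92.4
```

```text
clock 22.45 pos [ 411.3 -197.1  298.1] zyaw -92.96 F [0.9 0.3 0.4] M [0.08 0.07 0.02] w 60.0 q [-36.  -1.  91.   2.  84.  57.] ytilt [ 0.0937 -0.0251 -0.9953]
spin rad -0.01
delta tool now [  1.  178.8   0.2]  after spin [-15.9 178.1   4. ]
```

Emit:
apply_moves([
  [0, -50, 0],
  [0, -50, 0],
  [0, -40, 0],
  [0, 0, 0],
  [0, 0, 0],
  [0, 30, 0],
  [0, 0, 0],
  [0, 0, 0],
], jaw=[60, 60, 60, 60, 60, 60, 60, 60], spin=[0, 0, 0, 0, 0, 0, 0, 0])

```text
clock: 23.25
tool_pos: [398.1, -192.4, 410.0]
tool_rot: [[-0.995, 0.088, -0.051], [0.05, -0.021, -0.999], [-0.089, -0.996, 0.017]]
ft_force: [0.3, 0.3, 0.6]
gripper_width: 60.4
```

```bash
python3 plan.py 427 -201.8 120 -92.4
```

```text
clock 23.25 pos [ 398.1 -192.4  410. ] zyaw -92.94 F [0.3 0.3 0.6] M [0.07 0.03 0.01] w 60.4 q [-37.  -2.  78.   2. 100.  57.] ytilt [ 0.0882 -0.0212 -0.9959]
spin rad -0.009
delta tool now [ -3.4 291.6   3. ]  after spin [-29.3 290.    8.2]
```

Emit:
apply_moves([
  [0, 12, 0],
  [0, 12, 0],
  [0, 12, 0],
  [0, 12, 0],
  [0, 12, 0],
  [0, 12, 0],
  [0, 0, 0],
  [0, 0, 0],
], jaw=[60, 60, 60, 60, 60, 60, 60, 60], spin=[0, 0, 0, 0, 0, 0, 0, 0])

```text
clock: 24.05
tool_pos: [404.8, -194.0, 331.9]
tool_rot: [[-0.995, 0.087, -0.051], [0.05, -0.02, -0.999], [-0.088, -0.996, 0.016]]
ft_force: [-0.1, -0.3, 0.5]
gripper_width: 60.2
```

```bash
python3 plan.py 427 -201.8 120 -92.4
```

```text
clock 24.05 pos [ 404.8 -194.   331.9] zyaw -92.94 F [-0.1 -0.3  0.5] M [0.02 0.05 0.01] w 60.2 q [-36.  -1.  88.   2.  89.  57.] ytilt [ 0.0866 -0.0201 -0.996 ]
spin rad -0.009
delta tool now [ -3.9 213.1   3.3]  after spin [-22.5 211.9   6.9]
```

Emit:
apply_moves([
  [-2, 40, 1],
  [-2, 45, 1],
  [0, 45, 1],
  [0, 45, 0],
  [0, 30, 0],
  [0, 0, 0],
  [0, 0, 0],
], jaw=[60, 60, 60, 60, 60, 60, 60], spin=[0, 0, 0, 0, 0, 0, 0])

```text
clock: 24.75
tool_pos: [433.5, -206.2, 128.7]
tool_rot: [[-0.994, 0.1, -0.052], [0.049, -0.03, -0.998], [-0.102, -0.995, 0.025]]
ft_force: [0.3, 0.4, 0.3]
gripper_width: 59.9
```

```bash
python3 plan.py 427.3 -201.8 61 -92.4; python3 snap.py w7; python3 - <<'E'
import numpy as np,cv2
from h import *
d=dict(np.load("pics/w7.npz"));W=wcloud(d)
m=(W[...,0]>395)&(W[...,0]<460)&(W[...,1]>-230)&(W[...,1]<-170)&(W[...,2]>68)&(W[...,2]<82)
v,u=np.nonzero(m);P=onplane(d,np.stack([u,v],1),77) if m.sum() else None
print(m.sum(), P is not None and (cv2.minAreaRect(P.astype(np.float32)),np.median(P,axis=0)))
E
```

```text
clock 24.75 pos [ 433.5 -206.2  128.7] zyaw -92.96 F [0.3 0.4 0.3] M [ 0.    0.02 -0.01] w 59.9 q [-35.   7. 108.   2.  60.  56.] ytilt [ 0.1001 -0.0299 -0.9945]
spin rad -0.01
delta tool now [13.3 66.5 -5.7]  after spin [ 6.4 67.7 -4.1]
792 (((428.05950927734375, -203.24786376953125), (28.27205467224121, 13.33643913269043), 86.97307586669922), array([ 428.35513105, -203.18757762]))
```

View pics/w7.png

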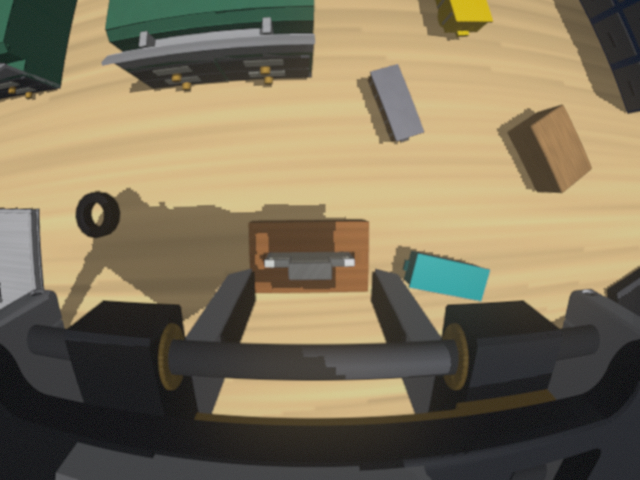

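The tab sits between the fingers at about (310,268), and the fit puts its top at (428,−203). I'll go down and check.

Emit:
apply_moves([
  [7, 30, -3],
  [5, 25, -2],
  [0, 6, 0],
  [0, 0, 0],
  [0, 0, 0],
], jaw=[60, 60, 60, 60, 60], spin=[0, 0, 0, 0, 0])

```text
clock: 25.3
tool_pos: [436.9, -208.8, 76.9]
tool_rot: [[-0.991, 0.12, -0.052], [0.047, -0.044, -0.998], [-0.122, -0.992, 0.038]]
ft_force: [0.6, -0.9, 0.3]
gripper_width: 59.7
```

```bash
python3 plan.py 428.3 -202.3 61 -92.4
```

```text
clock 25.3 pos [ 436.9 -208.8   76.9] zyaw -93.0 F [ 0.6 -0.9  0.3] M [0.03 0.07 0.04] w 59.7 q [-35.  10. 113.   3.  50.  56.] ytilt [ 0.1196 -0.0436 -0.9919]
spin rad -0.011
delta tool now [10.7 14.5 -6.6]  after spin [ 8.8 15.9 -6.1]
```

Emit:
apply_moves([
  [11, 14, -7],
  [0, 0, 0],
  [0, 0, 0],
  [0, 0, 0],
  [0, 0, 0],
  [0, 0, 0],
], jaw=[60, 60, 60, 60, 60, 60], spin=[0, 0, 0, 0, 0, 0])

```text
clock: 25.9
tool_pos: [435.1, -206.9, 69.4]
tool_rot: [[-0.99, 0.134, -0.053], [0.046, -0.053, -0.997], [-0.136, -0.99, 0.047]]
ft_force: [-0.3, -0.0, 0.4]
gripper_width: 60.2
```

```bash
python3 plan.py 428.3 -202.3 61 -92.4
```

```text
clock 25.9 pos [ 435.1 -206.9   69.4] zyaw -93.05 F [-0.3 -0.   0.4] M [ 0.02  0.05 -0.01] w 60.2 q [-35.  10. 115.   3.  48.  56.] ytilt [ 0.1337 -0.0535 -0.9896]
spin rad -0.011
delta tool now [ 8.1  7.2 -4.6]  after spin [ 7.   8.4 -4.3]
```

Emit:
apply_moves([
  [0, 0, 0],
  [0, 0, 0],
  [0, 0, 0],
], jaw=[60, 60, 60], spin=[0, 0, 0])

```text
clock: 26.2
tool_pos: [435.7, -207.3, 69.8]
tool_rot: [[-0.989, 0.134, -0.053], [0.046, -0.054, -0.997], [-0.137, -0.989, 0.047]]
ft_force: [0.0, 0.9, 0.4]
gripper_width: 60.0
```

```bash
python3 plan.py 428.3 -202.3 61 -92.4; python3 -c "
from station import r
s=r.get_state();print(s['qpos'],s['dq'],s['joint_torque'])"
```

```text
clock 26.2 pos [ 435.7 -207.3   69.8] zyaw -93.05 F [0.  0.9 0.4] M [ 0.08  0.02 -0.02] w 60.0 q [-35.  10. 115.   3.  48.  56.] ytilt [ 0.1344 -0.054  -0.9895]
spin rad -0.011
delta tool now [ 8.8  7.5 -5. ]  after spin [ 7.6  8.8 -4.7]
[-35.36352934   9.55282245 114.76165798   2.62194352  47.61296421
  55.87283053] [ 0.00801866  0.08576389 -0.15866654 -0.01966101  0.06868488 -0.07468393] [-5.59758009e-04 -2.96709591e+01 -1.94979483e+01  1.86955752e-01
 -7.73145519e-01  5.76862134e-03]
```

Emit:
apply_moves([
  [8, -1, -5],
  [0, 0, 0],
  [0, 0, 0],
], jaw=[60, 60, 60], spin=[0, 0, 0])

```text
clock: 26.5
tool_pos: [426.7, -201.1, 69.1]
tool_rot: [[-0.99, 0.134, -0.053], [0.046, -0.053, -0.997], [-0.136, -0.99, 0.047]]
ft_force: [0.5, -0.1, 0.6]
gripper_width: 60.1
```

```bash
python3 plan.py 428.6 -202.3 61 -92.4
```

```text
clock 26.5 pos [ 426.7 -201.1   69.1] zyaw -93.05 F [ 0.5 -0.1  0.6] M [0.   0.07 0.05] w 60.1 q [-35.   9. 116.   3.  47.  56.] ytilt [ 0.1335 -0.0534 -0.9896]
spin rad -0.011
delta tool now [-0.8  8.4  0.7]  after spin [-1.9  8.1  1.1]
```

Emit:
apply_moves([
  [0, 8, 0],
  [0, 0, 0],
], jaw=[60, 60], spin=[0, 0])

```text
clock: 26.7
tool_pos: [427.7, -201.5, 60.8]
tool_rot: [[-0.99, 0.134, -0.053], [0.046, -0.054, -0.997], [-0.136, -0.99, 0.047]]
ft_force: [1.4, -0.1, 0.5]
gripper_width: 60.3
```

```bash
python3 plan.py 428.6 -202.3 62 -92.4
```

```text
clock 26.7 pos [ 427.7 -201.5   60.8] zyaw -93.05 F [ 1.4 -0.1  0.5] M [0.08 0.07 0.06] w 60.3 q [-35.   9. 117.   3.  46.  56.] ytilt [ 0.1338 -0.0536 -0.9896]
spin rad -0.011
delta tool now [-1.1 -1.1  0.8]  after spin [-0.9 -1.2  0.8]
```

Emit:
apply_moves([
  [0, 0, 0],
  [0, 0, 0],
  [0, 0, 0],
  [0, 0, 0],
  [0, 0, 0],
  [0, 0, 0],
], jaw=[45, 30, 20, 20, 20, 20], spin=[-0.01, 0, 0, 0, 0, 0])

```text
clock: 27.3
tool_pos: [428.2, -201.9, 60.5]
tool_rot: [[-0.99, 0.134, -0.042], [0.035, -0.054, -0.998], [-0.136, -0.99, 0.049]]
ft_force: [-1.1, 0.0, 0.2]
gripper_width: 29.3
```

```bash
python3 plan.py 594 -140 210 -92
```

```text
clock 27.3 pos [ 428.2 -201.9   60.5] zyaw -92.43 F [-1.1  0.   0.2] M [ 0.01  0.1  -0.02] w 29.3 q [-35.  10. 117.   3.  46.  55.] ytilt [ 0.1338 -0.0538 -0.9895]
spin rad -0.007
delta tool now [-182.3 -129.1  -61.6]  after spin [-163.6 -149.5  -67.7]
```

Emit:
apply_moves([
  [-2, -15, 1],
  [-3, -20, 1],
  [-4, -30, 1],
  [-5, -35, 2],
  [-4, -30, 1],
  [-1, -10, 0],
  [0, 0, 0],
], jaw=[20, 20, 20, 20, 20, 20, 20], spin=[0, 0, 0, 0, 0, 0, 0])

```text
clock: 28.0
tool_pos: [425.5, -199.0, 204.2]
tool_rot: [[-0.991, 0.127, -0.042], [0.036, -0.049, -0.998], [-0.129, -0.991, 0.044]]
ft_force: [-0.3, 0.1, -1.2]
gripper_width: 29.3
```

```bash
python3 plan.py 594 -140 200 -92; python3 snap.py w8
```

```text
clock 28.0 pos [ 425.5 -199.   204.2] zyaw -92.42 F [-0.3  0.1 -1.2] M [-0.02  0.07  0.03] w 29.3 q [-35.   1. 103.   2.  68.  56.] ytilt [ 0.1273 -0.0486 -0.9907]
spin rad -0.007
delta tool now [-164.3   22.8  -66.2]  after spin [-166.3    4.2  -64.9]
```

View pics/w8.png

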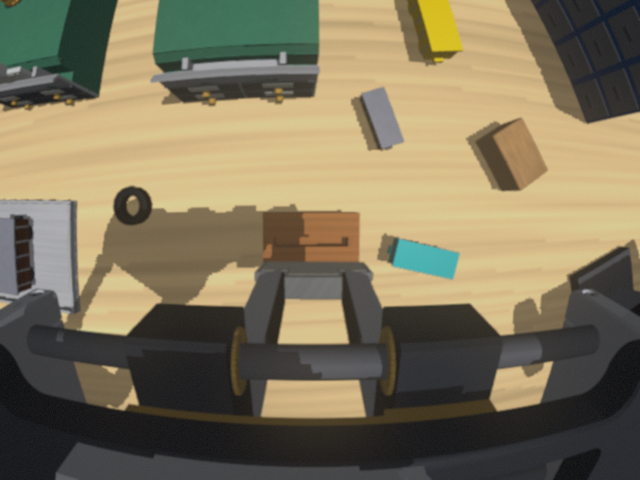

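The holder is out of the stand and gripped (plate seen at (255–372, 265–298)). Moving over the slot.

Emit:
apply_moves([
  [-15, 2, -6],
  [-28, 4, -11],
  [-28, 4, -11],
  [-28, 4, -11],
  [-28, 4, -11],
  [-18, 2, -7],
  [0, 0, 0],
], jaw=[20, 20, 20, 20, 20, 20, 20], spin=[0, 0, 0, 0, 0, 0, 0])

```text
clock: 28.75
tool_pos: [569.9, -142.7, 181.2]
tool_rot: [[-0.994, 0.101, -0.044], [0.04, -0.037, -0.999], [-0.102, -0.994, 0.033]]
ft_force: [-0.9, -0.3, 0.2]
gripper_width: 28.9
```

```bash
python3 plan.py 594.5 -140 170 -92; python3 snap.py w9; python3 - <<'E'
import numpy as np,cv2
d=dict(np.load("pics/w9.npz"))
cv2.imwrite("pics/w9c.png",cv2.resize(d["color"][150:350,180:440],None,fx=3,fy=3,interpolation=cv2.INTER_CUBIC)[:,:,::-1])
E
```

```text
clock 28.75 pos [ 569.9 -142.7  181.2] zyaw -92.5 F [-0.9 -0.3  0.2] M [ 0.02  0.04 -0.01] w 28.9 q [-21.  14.  91.   0.  69.  71.] ytilt [ 0.1006 -0.0374 -0.9942]
spin rad -0.009
delta tool now [-23.2  13.5  -4.2]  after spin [-24.5  11.2  -3.6]
```

View pics/w9c.png

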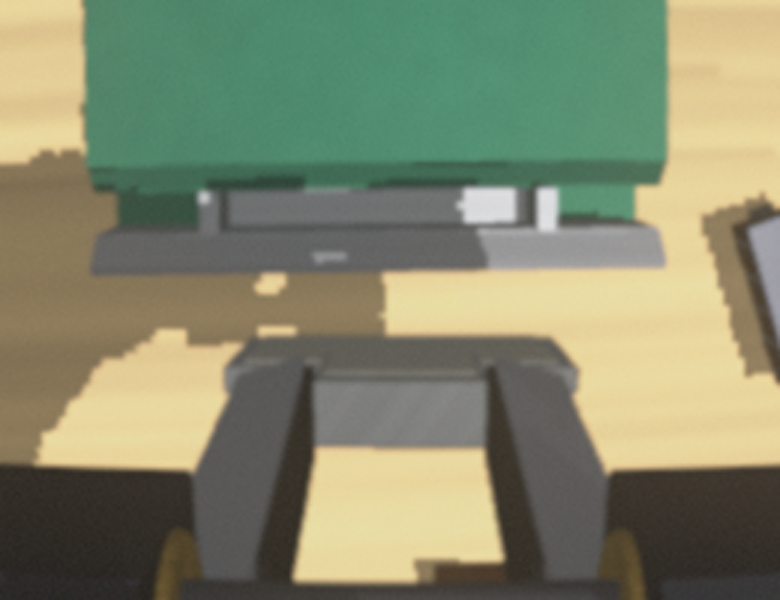

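```bash
cat > foot.py <<'E'
import numpy as np
from station import r
s=r.get_state();R=s["tool_rot"];p=s["tool_pos"]
Rg=np.array([[-.99,.134,-.042],[.035,-.054,-.998],[-.136,-.99,.049]]);U,_,V=np.linalg.svd(Rg);Rg=U@V
tg=np.array([428.2,-201.9,60.5])
# holder axes at grip: y along -tool z, 'up' = closest to world z, perp
hy=-Rg[:,2];hz=np.array([0,0,1.]);hz-=hz@hy*hy;hz/=np.linalg.norm(hz);hx=np.cross(hy,hz)
Rh=np.stack([hx,hy,hz],1);o=np.array([427.4,-202.3,62.])  # tab centre
Rn=R@Rg.T@Rh;on=p+R@Rg.T@(o-tg)
f=lambda y,z:(on+Rn@np.array([0,y,z])).round(1)
print("tab",on.round(1),"foot mid",f(0,-55),"ends",f(35,-55),f(-35,-55),"lean x",round(-Rn[0,2],3),"roll",round(Rn[2,1],3),"yaw",np.degrees(np.arctan2(-Rn[0,1],Rn[1,1])).round(1))
E
python3 foot.py; python3 - <<'E'
from station import r
import cv2,numpy as np
d=r.read_camera("side");np.savez("pics/s2.npz",**d)
cv2.imwrite("pics/s2c.png",cv2.resize(d["color"][140:300,260:440],None,fx=4,fy=4,interpolation=cv2.INTER_CUBIC)[:,:,::-1])
E
```

```text
tab [ 567.4 -143.3  182.4] foot mid [ 565.3 -145.   127.4] ends [ 566.8 -110.1  126.3] [ 563.8 -180.   128.6] lean x -0.038 roll -0.033 yaw -2.5
```

View pics/s2c.png

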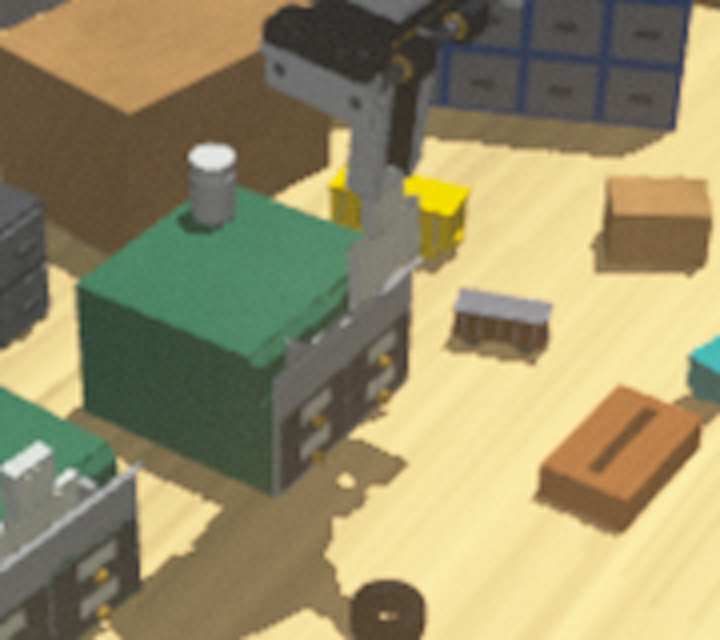

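The side view shows the holder hanging upright in front of and above the lip (crop ~(380,250)), and the stand is empty. Next I'll check the plate's pose from the depth.

```bash
cat > plate.py <<'E'
import numpy as np,sys
from h import *
def fit(d,z0,z1,x0,x1):
    W=cloud(d);m=np.isfinite(W[...,0])&(W[...,2]>z0)&(W[...,2]<z1)&(W[...,0]>x0)&(W[...,0]<x1)&(W[...,1]>-190)&(W[...,1]<-95)
    P=W[m]
    if len(P)<30: print(len(P));return
    for _ in range(4):
        c=P.mean(0);n=np.linalg.svd(P-c)[2][2];n*=-np.sign(n[0]);e=(P-c)@n;P=P[abs(e)<2.5]
    print("n",len(P),"c",c.round(1),"normal",n.round(3),"y range",np.percentile(P[:,1],[1,99]).round(1),"z min",np.percentile(P[:,2],1).round(1))
d=np.load(sys.argv[1]);fit(d,*map(float,sys.argv[2:6]))
E
python3 plate.py pics/s2.npz 124 166 545 590
```

```text
n 204 c [ 561.  -140.8  148.5] normal [-0.998  0.043  0.046] y range [-177.9 -107.5] z min 129.7
```

Emit:
apply_moves([
  [-28, 2, -6],
  [0, 0, 0],
  [0, 0, 0],
], jaw=[20, 20, 20], spin=[0, 0, 0])

```text
clock: 29.15
tool_pos: [590.6, -139.4, 179.7]
tool_rot: [[-0.995, 0.091, -0.046], [0.043, -0.037, -0.998], [-0.093, -0.995, 0.033]]
ft_force: [-0.3, -0.3, -0.9]
gripper_width: 28.7
```

```bash
python3 plan.py 595 -138 170 -92;python3 foot.py
```

```text
clock 29.15 pos [ 590.6 -139.4  179.7] zyaw -92.66 F [-0.3 -0.3 -0.9] M [0.06 0.09 0.04] w 28.7 q [-20.  16.  88.  -0.  70.  73.] ytilt [ 0.091  -0.0372 -0.9952]
spin rad -0.012
delta tool now [-3.4 10.  -1.9]  after spin [-4.3  9.7 -1.5]
tab [ 589.9 -139.8  181.2] foot mid [ 587.4 -141.5  126.3] ends [ 589.  -106.6  125.1] [ 585.8 -176.5  127.4] lean x -0.045 roll -0.033 yaw -2.7
```

Emit:
apply_moves([
  [-7, 0, -2],
  [0, 0, 0],
  [1, 14, 0],
  [0, 0, 0],
  [0, 0, 0],
], jaw=[20, 20, 20, 20, 20], spin=[-0.012, 0, 0, 0, 0])

```text
clock: 29.65
tool_pos: [594.8, -139.4, 167.1]
tool_rot: [[-0.995, 0.09, -0.036], [0.032, -0.038, -0.999], [-0.091, -0.995, 0.035]]
ft_force: [0.1, 0.4, -0.4]
gripper_width: 28.9
```

```bash
python3 plan.py 595 -138 170 -92;python3 foot.py; python3 - <<'E'
from station import r
import cv2,numpy as np
d=r.read_camera("side");np.savez("pics/s3.npz",**d)
cv2.imwrite("pics/s3c.png",cv2.resize(d["color"][160:280,270:400],None,fx=5,fy=5,interpolation=cv2.INTER_CUBIC)[:,:,::-1])
E
python3 plate.py pics/s3.npz 112 150 570 610
```

```text
clock 29.65 pos [ 594.8 -139.4  167.1] zyaw -92.05 F [ 0.1  0.4 -0.4] M [0.01 0.09 0.03] w 28.9 q [-19.  16.  89.  -0.  69.  73.] ytilt [ 0.0902 -0.0382 -0.9952]
spin rad -0.001
delta tool now [-0.4 -2.9 -1.3]  after spin [-0.2 -2.9 -1.4]
tab [ 594.  -139.9  168.6] foot mid [ 591.5 -141.7  113.7] ends [ 592.8 -106.7  112.5] [ 590.3 -176.7  114.9] lean x -0.046 roll -0.035 yaw -2.1
n 186 c [ 587.7 -136.4  133.2] normal [-0.999  0.045  0.02 ] y range [-171.9 -104.1] z min 115.0
```

View pics/s3c.png

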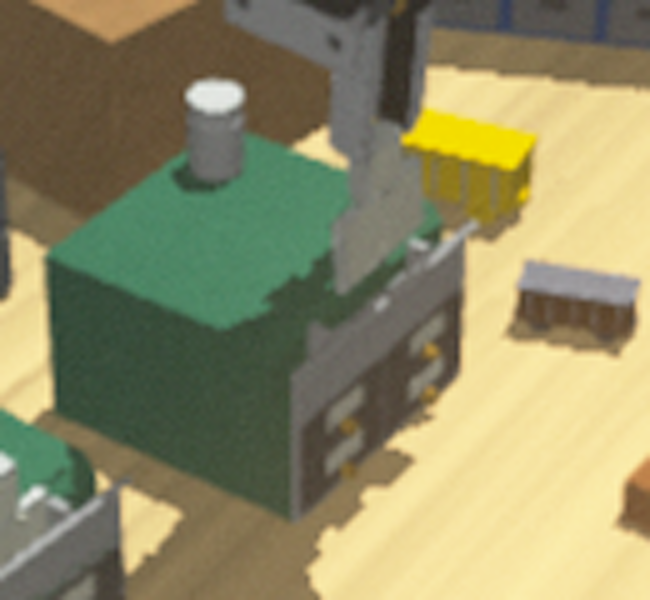

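Emit:
apply_moves([
  [-2, 0, -2],
  [0, 0, 0],
  [1, 13, 0],
  [0, 0, 0],
  [0, 0, 0],
], jaw=[20, 20, 20, 20, 20], spin=[0, 0, 0, 0, 0])

```text
clock: 30.2
tool_pos: [597.5, -137.9, 154.4]
tool_rot: [[-0.995, 0.092, -0.036], [0.032, -0.039, -0.999], [-0.093, -0.995, 0.036]]
ft_force: [0.7, -0.1, -0.3]
gripper_width: 29.0
```

```bash
python3 plan.py;python3 foot.py
```

```text
clock 30.2 pos [ 597.5 -137.9  154.4] zyaw -92.05 F [ 0.7 -0.1 -0.3] M [ 0.07  0.09 -0.  ] w 29.0 q [-19.  17.  90.  -0.  67.  73.] ytilt [ 0.0917 -0.0387 -0.995 ]
tab [ 596.7 -138.3  156. ] foot mid [ 594.3 -140.2  101. ] ends [ 595.5 -105.2   99.8] [ 593.  -175.1  102.3] lean x -0.045 roll -0.036 yaw -2.0
```

Emit:
apply_moves([
  [2, 7, 0],
  [0, 0, 0],
  [1, 7, 0],
  [0, 0, 0],
], jaw=[20, 20, 20, 20], spin=[0, 0, 0, 0])

```text
clock: 30.6
tool_pos: [595.8, -138.4, 138.8]
tool_rot: [[-0.995, 0.092, -0.036], [0.032, -0.039, -0.999], [-0.093, -0.995, 0.036]]
ft_force: [0.1, -0.2, -0.4]
gripper_width: 29.2
```

```bash
python3 plan.py;python3 foot.py
```

```text
clock 30.6 pos [ 595.8 -138.4  138.8] zyaw -92.05 F [ 0.1 -0.2 -0.4] M [ 0.12 -0.04  0.02] w 29.2 q [-19.  18.  92.  -0.  65.  73.] ytilt [ 0.0919 -0.0387 -0.995 ]
tab [ 595.1 -138.8  140.3] foot mid [ 592.6 -140.7   85.4] ends [ 593.9 -105.8   84.2] [ 591.4 -175.7   86.6] lean x -0.044 roll -0.036 yaw -2.0
```

No contact yet, and the foot should be about 15 mm down in the slot. A quick look before pressing.

```bash
python3 snap.py w10; python3 - <<'E'
from station import r
import cv2,numpy as np
d=r.read_camera("side")
a=cv2.resize(d["color"][170:270,280:380],None,fx=4,fy=4,interpolation=cv2.INTER_CUBIC)
w=np.load("pics/w10.npz")["color"]
b=cv2.resize(w[200:320,230:400],(566,400),interpolation=cv2.INTER_CUBIC)[:, :400]
cv2.imwrite("pics/s4c.png",np.hstack([a,b])[:,:,::-1])
E
```

```text
(no output)
```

View pics/s4c.png

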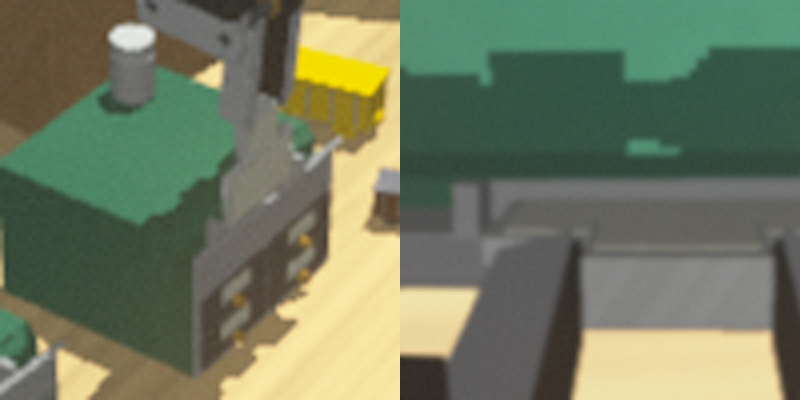

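The side view shows the plate behind the lip, inside the slot. Next I'll press by feel.

Emit:
apply_moves([
  [0, 4, 0],
  [0, 0, 0],
], jaw=[20, 20], spin=[0, 0])

```text
clock: 30.9
tool_pos: [596.9, -138.8, 135.8]
tool_rot: [[-0.995, 0.094, -0.036], [0.032, -0.039, -0.999], [-0.095, -0.995, 0.036]]
ft_force: [-0.4, 0.4, -0.7]
gripper_width: 28.9
```

Emit:
apply_moves([
  [0, 3, 0],
  [0, 0, 0],
], jaw=[20, 20], spin=[0, 0])

```text
clock: 31.1
tool_pos: [598.0, -139.3, 133.6]
tool_rot: [[-0.995, 0.096, -0.036], [0.032, -0.04, -0.999], [-0.097, -0.995, 0.037]]
ft_force: [-0.3, 0.5, 2.4]
gripper_width: 29.1
```

```bash
python3 plan.py;python3 foot.py
```

```text
clock 31.1 pos [ 598.  -139.3  133.6] zyaw -92.06 F [-0.3  0.5  2.4] M [0.15 0.08 0.04] w 29.1 q [-19.  18.  92.  -0.  64.  73.] ytilt [ 0.0957 -0.0402 -0.9946]
tab [ 597.3 -139.8  135.1] foot mid [ 595.  -141.7   80.2] ends [ 596.3 -106.7   78.9] [ 593.8 -176.7   81.5] lean x -0.041 roll -0.037 yaw -2.1
```

Emit:
apply_moves([
  [2, 3, 0],
  [0, 0, 0],
], jaw=[20, 20], spin=[0, 0])

```text
clock: 31.3
tool_pos: [597.4, -139.4, 131.7]
tool_rot: [[-0.994, 0.099, -0.036], [0.032, -0.041, -0.999], [-0.1, -0.994, 0.037]]
ft_force: [0.8, 0.9, 3.6]
gripper_width: 29.1
```

Emit:
apply_moves([
  [1, 4, 0],
  [0, 0, 0],
], jaw=[20, 20], spin=[0, 0])

```text
clock: 31.5
tool_pos: [597.7, -139.5, 128.6]
tool_rot: [[-0.994, 0.102, -0.036], [0.032, -0.041, -0.999], [-0.103, -0.994, 0.037]]
ft_force: [-0.3, -0.1, 4.5]
gripper_width: 29.3
```

```bash
python3 plan.py;python3 foot.py
```

```text
clock 31.5 pos [ 597.7 -139.5  128.6] zyaw -92.09 F [-0.3 -0.1  4.5] M [ 0.27  0.01 -0.04] w 29.3 q [-19.  18.  93.  -0.  63.  73.] ytilt [ 0.1016 -0.0408 -0.994 ]
tab [ 597.  -139.9  130.1] foot mid [ 595.  -141.9   75.2] ends [ 596.3 -107.    73.9] [ 593.8 -176.9   76.5] lean x -0.035 roll -0.037 yaw -2.1
```

Emit:
apply_moves([
  [2, 3, 0],
  [0, 0, 0],
], jaw=[20, 20], spin=[0, 0])

```text
clock: 31.7
tool_pos: [597.3, -139.6, 126.7]
tool_rot: [[-0.994, 0.105, -0.037], [0.033, -0.041, -0.999], [-0.106, -0.994, 0.037]]
ft_force: [-0.7, 0.5, 5.6]
gripper_width: 28.9
```

Emit:
apply_moves([
  [1, 3, 0],
  [0, 1, 0],
], jaw=[20, 20], spin=[0, 0])

```text
clock: 31.9
tool_pos: [598.3, -139.8, 124.5]
tool_rot: [[-0.993, 0.109, -0.037], [0.033, -0.041, -0.999], [-0.111, -0.993, 0.038]]
ft_force: [0.2, 0.9, 7.1]
gripper_width: 29.2
```

```bash
python3 plan.py;python3 foot.py
```

```text
clock 31.9 pos [ 598.3 -139.8  124.5] zyaw -92.14 F [0.2 0.9 7.1] M [0.42 0.04 0.03] w 29.2 q [-20.  18.  93.  -0.  62.  73.] ytilt [ 0.1094 -0.0415 -0.9931]
tab [ 597.6 -140.2  126. ] foot mid [ 596.1 -142.2   71.1] ends [ 597.4 -107.2   69.8] [ 594.8 -177.1   72.4] lean x -0.027 roll -0.038 yaw -2.1
```

Emit:
apply_moves([
  [2, 2, 0],
  [0, 1, 0],
], jaw=[20, 20], spin=[0, 0])

```text
clock: 32.1
tool_pos: [599.1, -139.9, 124.3]
tool_rot: [[-0.993, 0.116, -0.038], [0.033, -0.042, -0.999], [-0.117, -0.992, 0.038]]
ft_force: [-0.1, 1.4, 6.7]
gripper_width: 29.0
```

Emit:
apply_moves([
  [1, 2, 0],
  [0, 2, 0],
], jaw=[20, 20], spin=[0, 0])

```text
clock: 32.3
tool_pos: [601.0, -140.4, 123.8]
tool_rot: [[-0.992, 0.122, -0.039], [0.033, -0.043, -0.998], [-0.124, -0.992, 0.039]]
ft_force: [-0.6, 0.4, 11.2]
gripper_width: 29.0
```

```bash
python3 plan.py;python3 foot.py
```

```text
clock 32.3 pos [ 601.  -140.4  123.8] zyaw -92.21 F [-0.6  0.4 11.2] M [ 0.44  0.23 -0.02] w 29.0 q [-20.  18.  94.   0.  61.  72.] ytilt [ 0.1224 -0.0435 -0.9915]
tab [ 600.2 -140.8  125.3] foot mid [ 599.4 -143.    70.3] ends [ 600.8 -108.    68.9] [ 598.1 -177.9   71.7] lean x -0.014 roll -0.039 yaw -2.2
```

Emit:
apply_moves([
  [5, 1, 0],
  [0, 1, 0],
], jaw=[20, 20], spin=[0, 0])

```text
clock: 32.5
tool_pos: [598.4, -140.7, 124.0]
tool_rot: [[-0.991, 0.128, -0.039], [0.034, -0.045, -0.998], [-0.13, -0.991, 0.04]]
ft_force: [-0.2, 1.5, 6.9]
gripper_width: 29.1
```

```bash
python3 plan.py; python3 - <<'E'
from station import r
import cv2,numpy as np
d=r.read_camera("side");np.savez("pics/s5.npz",**d)
cv2.imwrite("pics/s5c.png",cv2.resize(d["color"][180:280,200:360],None,fx=5,fy=5,interpolation=cv2.INTER_CUBIC)[:,:,::-1])
E
python3 plate.py pics/s5.npz 103 112 575 610; python3 plan.py
```

```text
clock 32.5 pos [ 598.4 -140.7  124. ] zyaw -92.24 F [-0.2  1.5  6.9] M [0.49 0.12 0.05] w 29.1 q [-20.  17.  95.   0.  60.  72.] ytilt [ 0.1284 -0.0446 -0.9907]
n 43 c [ 590.7 -138.4  107.3] normal [-0.995  0.025 -0.1  ] y range [-175.1 -101.7] z min 103.2
clock 32.55 pos [ 598.6 -140.6  124. ] zyaw -92.24 F [-1.   0.3  6.8] M [0.46 0.07 0.02] w 29.2 q [-20.  17.  95.   0.  60.  72.] ytilt [ 0.1286 -0.0446 -0.9907]
```

View pics/s5c.png

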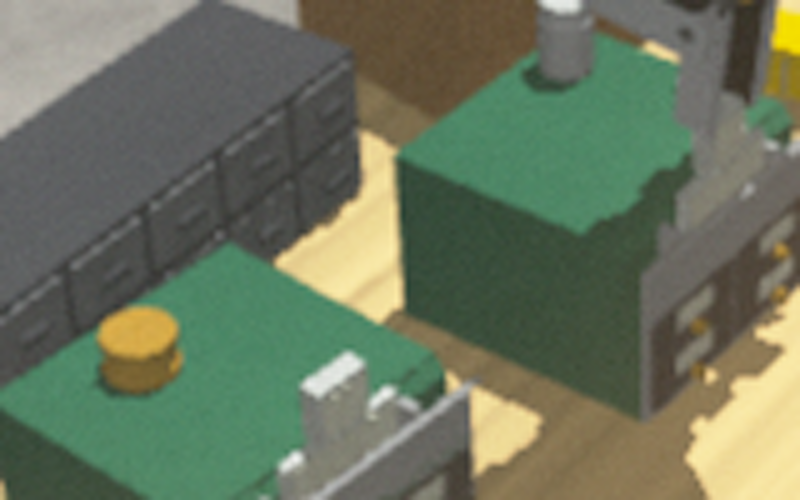

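Emit:
apply_moves([
  [2, 4, 0],
], jaw=[20], spin=[0])

```text
clock: 32.65
tool_pos: [599.9, -141.7, 122.9]
tool_rot: [[-0.99, 0.135, -0.039], [0.033, -0.047, -0.998], [-0.137, -0.99, 0.042]]
ft_force: [-1.1, 1.3, 22.7]
gripper_width: 29.1
```

```bash
python3 snap.py w11; python3 plan.py; python3 foot.py; python3 - <<'E'
import numpy as np,cv2
d=dict(np.load("pics/w11.npz"))
cv2.imwrite("pics/w11c.png",cv2.resize(d["color"][150:350,180:440],None,fx=3,fy=3,interpolation=cv2.INTER_CUBIC)[:,:,::-1])
E
```

```text
clock 32.7 pos [ 600.  -141.7  123. ] zyaw -92.25 F [-1.2  0.6 13.5] M [0.22 0.01 0.05] w 29.1 q [-20.  17.  95.   0.  60.  72.] ytilt [ 0.136  -0.047  -0.9896]
tab [ 599.2 -142.1  124.5] foot mid [ 599.2 -144.4   69.6] ends [ 600.5 -109.5   68.1] [ 597.8 -179.4   71.1] lean x -0.0 roll -0.042 yaw -2.2
```

View pics/w11c.png

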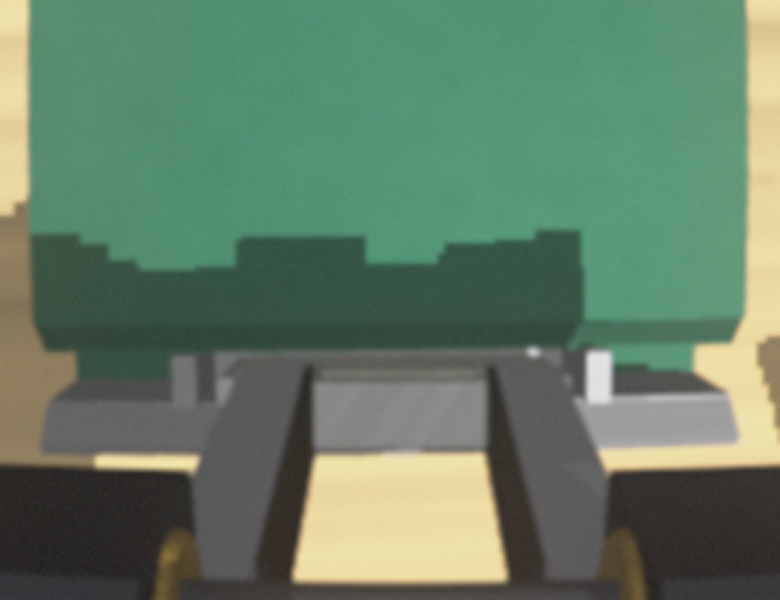

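Force rose stiffly from 7 N at z=124.0 to a 22.7 N peak at 122.9, then settled at 13.5 N, and the moment fell, so the foot is level on the stop. I'll check that the hold is steady and where the tab sits relative to the twin's holder.

```bash
python3 - <<'E'
from station import r
import cv2,numpy as np
from h import *
for n in("side","scene","side","scene"):
    d=r.read_camera(n);s=r.get_state()
    W=cloud(d);o=[]
    for nm,b in (("mine",(570,620,-190,-90)),("unit",(640,680,-200,-90))):
        m=np.isfinite(W[...,0])&(W[...,0]>b[0])&(W[...,0]<b[1])&(W[...,1]>b[2])&(W[...,1]<b[3])&(W[...,2]>90)&(W[...,2]<118)
        o.append((nm,int(m.sum()),np.median(W[m][:,2]).round(1)))
    print(s["clock"],s["ft_force"].round(1),s["moment"].round(2),s["tool_pos"].round(1),s["gripper_width"].round(1))
    cv2.imwrite(f"pics/fin_{n}.png",d["color"][:,:,::-1])
a=cv2.imread("pics/fin_scene.png")[170:350,140:480]
cv2.imwrite("pics/finc.png",cv2.resize(a,None,fx=2.3,fy=2.3,interpolation=cv2.INTER_CUBIC))
E
```

```text
Traceback (most recent call last):
AttributeError: 'float' object has no attribute 'round'
```

```bash
python3 - <<'E'
from station import r
import cv2,numpy as np
for n in("side","scene","side","scene"):
    d=r.read_camera(n);s=r.get_state()
    print(round(s["clock"],2),s["ft_force"].round(1),s["moment"].round(2),s["tool_pos"].round(1),round(float(s["gripper_width"]),1))
    cv2.imwrite(f"pics/fin_{n}.png",d["color"][:,:,::-1]); np.savez(f"pics/fin_{n}.npz",**d)
a=cv2.imread("pics/fin_scene.png")[170:350,140:480]
cv2.imwrite("pics/finc.png",cv2.resize(a,None,fx=2.3,fy=2.3,interpolation=cv2.INTER_CUBIC))
a=cv2.imread("pics/fin_side.png")[200:270,290:390]
cv2.imwrite("pics/finc2.png",cv2.resize(a,None,fx=7,fy=7,interpolation=cv2.INTER_CUBIC))
E
python3 plan.py
```

```text
32.8 [-0.7  0.1 14. ] [ 0.23 -0.04  0.03] [ 599.6 -141.7  123.1] 28.9
32.85 [-1.1  0.6 13.4] [ 0.26 -0.02  0.07] [ 599.6 -141.7  123.1] 29.0
32.9 [-0.7  0.5 13.1] [ 0.25 -0.01  0.07] [ 599.6 -141.7  123.1] 29.4
32.95 [-1.   0.7 13.8] [ 0.26 -0.    0.12] [ 599.6 -141.7  123. ] 29.1
clock 32.95 pos [ 599.6 -141.7  123. ] zyaw -92.24 F [-1.   0.7 13.8] M [ 0.26 -0.    0.12] w 29.1 q [-20.  17.  95.   0.  60.  72.] ytilt [ 0.135  -0.0469 -0.9897]
```

View pics/finc.png

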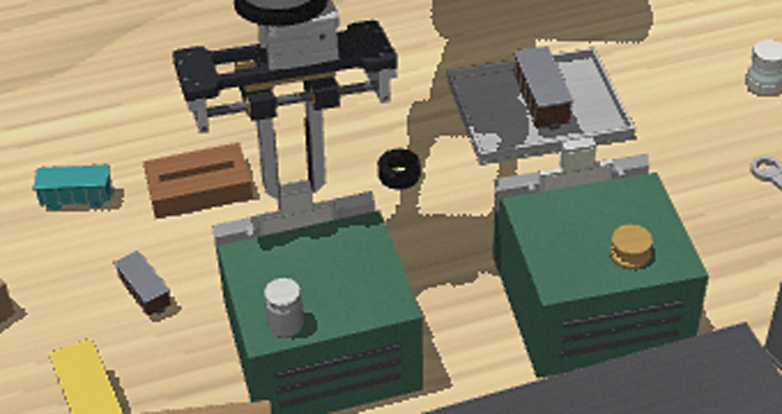

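View pics/finc2.png

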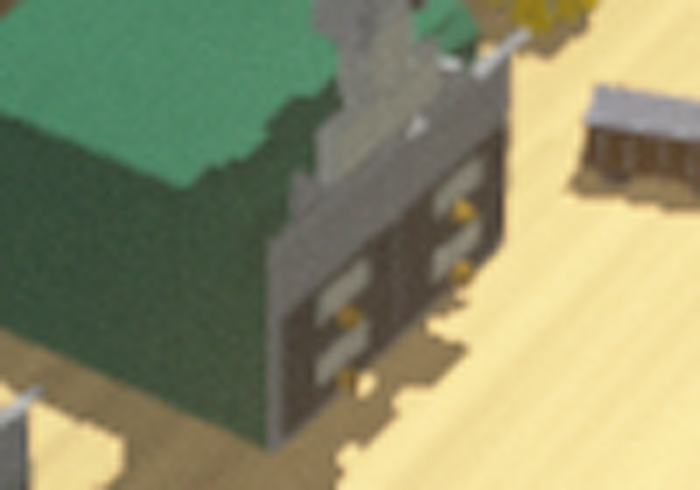

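The scene shows the wagon upright in the tray, the bystanders in place, and the holder seated in the slot. Last check: the plate's top edge height (112 mm expected when home) and whether it is level.

```bash
python3 - <<'E'
import numpy as np
from h import *
for n in("side","scene"):
    W=cloud(np.load(f"pics/fin_{n}.npz"))
    for y0,y1 in((-174,-162),(-162,-156),(-124,-118),(-118,-107)):
        m=np.isfinite(W[...,0])&(W[...,0]>578)&(W[...,0]<608)&(W[...,1]>y0)&(W[...,1]<y1)&(W[...,2]<120)&(W[...,2]>95)
        print(n,y0,m.sum(),np.percentile(W[m][:,2],[50,90,97]).round(1) if m.any() else 0)
E
```

```text
side -174 23 [101.1 110.6 112. ]
side -162 11 [ 99.7 110.3 112.3]
side -124 20 [104.6 112.2 118.4]
side -118 29 [101.1 110.3 113.2]
scene -174 50 [107.2 112.6 115. ]
scene -162 24 [105.2 114.2 116.5]
scene -124 17 [110.  112.7 113.7]
scene -118 37 [105.9 113.4 114.6]
```

Both ends of the plate top read about 112–114 mm, so it is level and home, and the push is steady at about 13.5 N. Handing in.

```bash
python3 -c "
from station import r
print(r.finish_job()); s=r.get_state(); print(s['clock'],s['ft_force'])"
```

```text
the job is handed in; nothing more can be done
None
the job is handed in; nothing more can be done
```

I handed the job in at about 33 s with both parts done: the wagon stands in the tray, and the label holder is pressed home and still held.

- **Wagon:** I lifted the larger dark-wood, grey-roof wagon off the empty slot and set it down in the steel tray. I released it at about 6 N contact. The later images show it upright there, with the bystanders that are in view undisturbed.
- **Holder:** I took it from its stand and pushed it down behind the lip. The spring force rose smoothly from about 2.4 N to 7 N, then the holder stopped firmly, with one brief peak of 22.7 N. It held steady at 13–14 N at hand-in, above the 8 N needed.
- **Seating check:** The top edge of the plate read about 112–114 mm at both ends in the better-fitting readings, against 112 mm expected when home. These depth readings are noisy and based on few pixels, so the force readings are the stronger evidence.

**What went less well:** The tool drifted to about 8° off vertical over the run, and the moves gave no direct way to correct it. That includes about 2° of roll along the slot, so one end of the holder touched the strip first. The drop in moment under the final push suggests it then levelled. My dead-reckoned position for the foot also ended about 3–5 mm off, which suggests the holder turned slightly in the grip.

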